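Swap the lens tube for the filter cube in the crowded rack

TASK

The filter cube is to take the place of the lens tube in the middle of the storage rack. First clear the oil bottle and the objective at the rack's two ends onto the small steel tray, then stand the lens tube in the centre of the round stand, then put the filter cube in the rack's middle place, upright and square between the two guard cheeks, and last of all put the oil bottle and the objective back, standing, each on the very spot it came from. Keep the oil bottle upright all the while, and leave the petri dish and the tin of screws where they are.

Things in the scene. Friction and masses are not known exactly. Their poses are not given: they have to be found in the camera images.
- rack: Fixed aluminium rack, plate 64 x 120 mm, top 8 mm above the table. Row of 3 places (dark discs) along its y: -38, 0, +38 mm. Two upright cheeks flank the middle place: parallel to the row, 44 mm apart inside, 5 mm thick, 36 mm long, tops 44 mm above the table. Grip the middle thing along the row, end things across it (cheeks stop 20 mm short of their centres). Origin: centre of underside; z up.
- tray: Fixed small shallow tray of pale bare steel (not the big dark tray), the side area for what is cleared away: 100 mm (x) by 150 mm (y) outside, walls 4 mm thick and 12 mm high, inner floor 4 mm above the table. Origin: centre of the underside; z up.
- stand: Fixed round bare aluminium stand for the lens tube, a small turned pedestal: flat top 58 mm wide, 20 mm above the table. Origin: centre of the underside; z up.
- oil_bottle: Small brown glass dropper bottle with black dropper cap, 25 mm wide, 70 mm high in all, the glass body about 45 mm high; 35 g. Stands at one end of the rack at the start. Grip the body, 15 to 35 mm above its foot. Origin: centre of its underside; z up.
- objective: White microscope objective standing with its narrow nose up, 24 mm wide, 56 mm high; 110 g. Stands at the other end of the rack at the start. Grip it 15 to 35 mm above its foot. Origin: centre of its underside; z up.
- lens_tube: Short black open tube standing on end, 31 mm wide, 30 mm high; 30 g. Stands at the rack's middle place at the start, about 10 mm from each neighbour: no room for fingers until they are gone. Origin: centre of its underside; z up.
- cube: Black filter cube with a round coloured window in its side, 34 x 34 x 36 mm high; 55 g. Stands on the table at the start. Can be gripped across either pair of side faces (across its own y is the stiffer). Origin: centre of its underside; x and y square to its side faces, z up.
- dish: Petri dish, 55 mm wide, 12 mm high, standing on the table; to be left alone. Origin: centre of its underside.
- tin: Round open tin of screws, 64 mm wide, 21 mm high, standing on the table; to be left alone. Origin: centre of its underside.

How it is judged:
On the way, in this order (a step that is already met when the one before it is completed fails the run):
1. the oil bottle and the objective both stand, let go, on the tray while the lens tube is still in the rack's middle place (angle between each of oil_bottle, objective's own z axis and vertical below 0.15 rad and contact force between the fingers and oil_bottle below 0.3 N and x of oil_bottle in the frame of tray between -0.046 and 0.046 m and y of oil_bottle in the frame of tray between -0.071 and 0.071 m and height (world z) of each of oil_bottle, objective below 0.009 m and contact force between the fingers and objective below 0.3 N and x of objective in the frame of tray between -0.046 and 0.046 m and y of objective in the frame of tray between -0.071 and 0.071 m and horizontal distance between lens_tube and rack below 0.015 m and height (world z) of lens_tube below 0.012 m), for 0.2 s.
2. the lens tube stands on the round stand, let go, with the bottle and the objective still on the tray (angle between each of oil_bottle, objective, lens_tube's own z axis and vertical below 0.15 rad and contact force between the fingers and oil_bottle below 0.3 N and x of oil_bottle in the frame of tray between -0.046 and 0.046 m and y of oil_bottle in the frame of tray between -0.071 and 0.071 m and height (world z) of each of oil_bottle, objective below 0.009 m and contact force between the fingers and objective below 0.3 N and x of objective in the frame of tray between -0.046 and 0.046 m and y of objective in the frame of tray between -0.071 and 0.071 m and contact force between the fingers and lens_tube below 0.3 N and horizontal distance between lens_tube and stand below 0.012 m and height (world z) of lens_tube between 0.016 and 0.024 m), for 0.2 s.
3. the filter cube stands in the rack's middle place, let go, with the bottle and the objective still on the tray (angle between each of oil_bottle, objective, cube's own z axis and vertical below 0.15 rad and contact force between the fingers and oil_bottle below 0.3 N and x of oil_bottle in the frame of tray between -0.046 and 0.046 m and y of oil_bottle in the frame of tray between -0.071 and 0.071 m and height (world z) of each of oil_bottle, objective below 0.009 m and contact force between the fingers and objective below 0.3 N and x of objective in the frame of tray between -0.046 and 0.046 m and y of objective in the frame of tray between -0.071 and 0.071 m and contact force between the fingers and cube below 0.3 N and horizontal distance between cube and rack below 0.01 m and height (world z) of cube between 0.005 and 0.011 m and (angle between the x axis of cube and the x axis of rack, either way round below 0.2 rad or angle between the x axis of cube and the y axis of rack, either way round below 0.2 rad)), for 0.2 s.
At the end, for the whole second after the job is handed in: Upright, released, at rest: tube on the stand within 12 mm of its centre; cube on the rack within 10 mm of the middle and 0.2 rad of square with the cheeks; oil bottle and objective each within 12 mm of where it stood at the start (angle between each of lens_tube, cube, oil_bottle, objective's own z axis and vertical below 0.15 rad and contact force between the fingers and lens_tube below 0.3 N and horizontal distance between lens_tube and stand below 0.012 m and height (world z) of lens_tube between 0.016 and 0.024 m and contact force between the fingers and cube below 0.3 N and horizontal distance between cube and rack below 0.01 m and height (world z) of cube between 0.005 and 0.011 m and (angle between the x axis of cube and the x axis of rack, either way round below 0.2 rad or angle between the x axis of cube and the y axis of rack, either way round below 0.2 rad) and contact force between the fingers and oil_bottle below 0.3 N and distance of each of oil_bottle, objective from where it was at the start of the episode below 0.012 m and contact force between the fingers and objective below 0.3 N and linear speed of each of oil_bottle, objective, lens_tube, cube below 0.02 m/s); the robot touches nothing.
It fails at once if the oil bottle was tipped by more than 0.6 rad (angle between oil_bottle's own z axis and vertical above 0.6 rad).
It fails at once if the petri dish or the tin of screws was shifted by more than 25 mm (distance of any of dish, tin from where it was at the start of the episode above 0.025 m).
It also fails if it takes over 138 s, if anything falls off the work surface, if the arm or the gripper's body presses on something with over 40 N, if the wrist force passes 120 N, or if a joint passes its speed limit or range.

ROBOT

A 7-joint arm with a two-finger parallel gripper is mounted at the origin on the work surface; the furniture and walls round the work are solid. World frame = base frame: x ahead of the robot, y to its left, z up, the work surface at z = 0. Lengths are in m, angles in rad, forces in N, time in s.
With the tool pointing down it reaches from about 0.4 to 0.85 m from the base axis. Payload 10.4 kg.
Tool frame: the origin (TCP) lies on the centre line of the jaws, within the pads' length; the fingertips stand 11 mm ahead of it and the grasp point (between the pads) lies 8 mm behind it (tip_reach is the distance from the TCP to the fingertips, in m); z points along the fingers, y is the line along which they close (so a half turn about z gives the same grasp; the last joint's range is limited). The gripper opens to 85 mm and grips with 20 to 120 N. Pads are 22 mm wide; open, the fingers measure 114 mm over their backs; the gripper's body (76 mm by 85 mm) begins 54 mm behind the grasp point. The pads swing forward as they close: fully open they stand 13 mm farther back than shut.
Start: joints at [1.267, 0.332, -0.065, 1.46, 0.022, 1.35, -0.088], TCP at [0.173, -0.601, 0.242] pointing down, gripper open.
Joint ranges: [-2.6, 2.6], [-0.5, 2.12], [-1.47, 1.34], [0.16, 2.42], [-1.27, 4.41], [0.06, 2.06], [-2.6, 2.6]. Speed limits (rad/s): [2.22, 2.22, 2.79, 2.79, 3.14, 3.14, 3.14].

INTERFACE

Orientations are given as a unit quaternion [x, y, z, w].
In Python, from workcell import get_obs, camera, hand_in, tip_reach gives the robot as it stands. The module is installed in compiled form; this text tells all that it offers.
- The arm moves only by the tool move_arm, never from a script. Its argument "plan" is a list of rows, each an object with "delta_pos": the shift along the tool's x, y, z in fractions of the full range, 1 being 0.8 m, a list of three; "turn": the turn, a rotation vector about the tool's x, y, z in normalised numbers (1 is 2 pi rad), a list of three; "fingers": the closure, from 0 (fully open) to 1 (shut). A call has 1 to 12 rows; each row is the pose to reach, as a shift and turn from the pose commanded when the call began, along the tool's axes at that moment; what a row does not reach only later rows make up. A row lasts 1/8 s, in which the tool goes at most 62.5 mm and 10.7 degrees, less where a joint would pass 70% of its speed; a pose out of reach is approached as far as the arm can. Shift and turn numbers lie between -1 and 1, and a call with a number outside is refused. A call with a gripper value outside its range is refused whole. The fingers move at their own pace and stop on an object; "force" is the grip in N (left out, the last holds). Time passes only in rows, so rows that repeat a pose let the fingers close. It gives the time, the measured TCP pose, the force, the opening and the grip force at its end, in the units of the state.
- get_obs(): the state, without advancing time (a new reading comes with each control period).
- camera(name): name is "scene" or "top" or "wrist"; returns a dict with "color" (384x512x3 uint8, red, green, blue), "range_z" (384x512 float32, m along the optical axis (not along the pixel's ray), 0 where there is no reading), "fx", "fy", "cx", "cy" (pixels), "R" (3x3) and "t" (3): a world point X has camera coordinates R X + t; the wrist camera has in their place "tool_from_camera" (4x4, takes a point from camera to tool coordinates, whose origin is the TCP and whose axes are the flange's). Camera axes: x right, y down, z forward; pixel columns grow to the right and rows downward; lengths in m; the calibration is good to about 2 mm. A picture is of the moment at which its call begins: read the wrist's pose just before it.
- hand_in(): hands the job in; it is judged then, once.
The state is a dict: "clock": time; "joint_pos": joint angles; "joint_velocities": joint speeds; "tau": joint torques, N m; "position": TCP position; "ee_rot": TCP orientation; "ft_force": force on the tool from outside, world axes, zero at the start; "torque": the same for the moment, N m; "grip_width": opening from 0.0 (shut) to 1.0 (fully open); "grasp_force": force on a finger pad.
Only numpy, scipy, OpenCV 4.12 (cv2) and the standard library are available. Lean on these libraries where they do the work, as an engineer would, in place of code of your own. Each camera call takes 0.05 s, during which the arm holds its last target. There are 200 camera calls.

## Working session

There is one attempt and no reset: what is moved stays moved. The work goes in short steps, Python scripts to look and compute and a tool call to move; the robot and the scene stay as the last step left them, time stands still between calls to the robot, and variables do not carry over. Pictures are saved under pics/ and viewed, at most 14 in all, crops included, and the job is handed in when it is done.

Besides the shell and the picture viewer there is one more tool, called after "Request:" by a JSON object that holds its "name" and its "arguments", one argument or row to a line. move_arm: Moves the arm, as the interface text tells. Its arguments: {"type":"object","properties":{"plan":{"type":"array","items":{"type":"object","properties":{"delta_pos":{"type":"array","items":{"type":"number"}},"turn":{"type":"array","items":{"type":"number"}},"fingers":{"type":"number"}}}},"force":{"type":"number"}},"required":["plan"]}

```bash
mkdir -p pics
cat > h.py <<'E'
import numpy as np, cv2
from workcell import get_obs, camera, hand_in, tip_reach
from scipy.spatial.transform import Rotation as Ro
def save(c,n): cv2.imwrite('pics/'+n,c['color'][:,:,::-1])
def pts(c):
    z=c['range_z']; v,u=np.mgrid[:z.shape[0],:z.shape[1]]
    P=np.stack([(u-c['cx'])/c['fx']*z,(v-c['cy'])/c['fy']*z,z],-1)
    return (P-c['t'])@c['R']
def ray(c,u,v,h):
    d=c['R'].T@np.array([(u-c['cx'])/c['fx'],(v-c['cy'])/c['fy'],1]); o=-c['R'].T@c['t']
    return o+d*(h-o[2])/d[2]
E
python3 - <<'E'
from h import *
o=get_obs(); print({k:np.round(v,3) for k,v in o.items()}, tip_reach)
for n in('scene','top'):
    c=camera(n); save(c,n+'.png'); print(n,c['fx'],c['fy'],c['cx'],c['cy'],(-c['R'].T@c['t']).round(3),c['R'].round(3).tolist(),(c['range_z']==0).mean())
E
```

```text
{'clock': np.float64(0.0), 'joint_pos': array([ 1.267,  0.333, -0.065,  1.461,  0.022,  1.35 , -0.088]), 'joint_velocities': array([-0.   , -0.001,  0.   ,  0.   ,  0.001,  0.001,  0.001]), 'tau': array([-1.0000e-03, -6.2544e+01,  4.9000e-02, -3.9159e+01,  1.6000e-02,
        1.0000e-02,  0.0000e+00]), 'position': array([ 0.173, -0.6  ,  0.241]), 'ee_rot': array([ 0.99 ,  0.14 , -0.   , -0.001]), 'ft_force': array([-0.018, -0.097,  0.196]), 'torque': array([-0.018,  0.046,  0.069]), 'grasp_force': np.float64(0.0), 'grip_width': np.float64(1.002)} 0.011
scene 349.92939755935106 349.92939755935106 254.8189585703291 190.41677610969433 [ 0.044 -0.358  0.643] [[0.525, -0.851, -0.012], [-0.593, -0.356, -0.722], [0.61, 0.386, -0.692]] 0.003916422526041667
top 470.77631318420254 470.77631318420254 250.66123697171003 192.09356762811868 [ 0.439 -0.001  0.989] [[0.023, -1.0, 0.008], [-0.988, -0.024, -0.149], [0.15, -0.005, -0.989]] 0.003992716471354167
```

View pics/top.png

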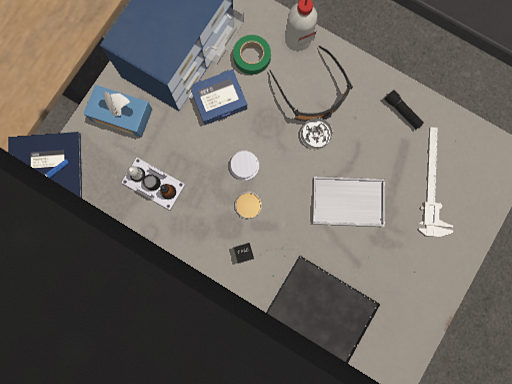

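View pics/scene.png

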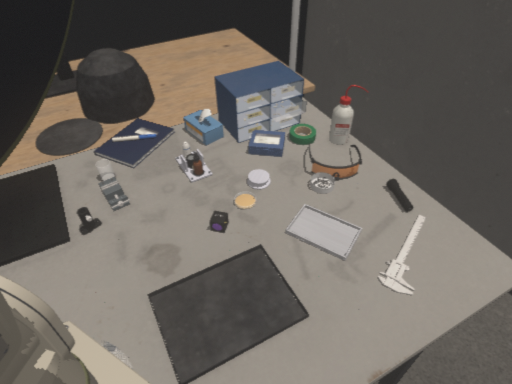

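The top view shows the rack at px (153,183), with the objective at its left end (136,173), the tube in the middle (150,183) and the bottle at right (168,191). It also shows the stand (244,165), dish (248,205), cube (243,253), tray (348,201) and tin (316,134). The scene view shows the same layout.

Run:
```python
from h import *
ims=[]
for n,x0,x1,y0,y1 in (('top',115,275,145,270),('scene',165,365,130,260)):
    c=camera(n); save(c,'_'+n+'2.png'); P=pts(c); np.savez(n+'.npz',**c)
    ims.append(cv2.resize(c['color'][y0:y1,x0:x1,::-1],(790,int((y1-y0)*790/(x1-x0))),interpolation=cv2.INTER_CUBIC)[:600])
    q={'top':[(136,173),(150,183),(168,191),(244,165),(248,205),(243,253),(348,201),(316,134)],'scene':[(186,147),(192,160),(198,169),(259,178),(245,202),(220,216),(323,232),(322,182)]}[n]
    for u,v in q: print(n,(u,v),np.nanmedian(P[v-1:v+2,u-1:u+2].reshape(-1,3),0).round(4))
cv2.imwrite('pics/ztop.png',ims[0]); cv2.imwrite('pics/zsc.png',ims[1])
```

```text
top (136, 173) [0.6138 0.2267 0.0546]
top (150, 183) [0.5973 0.2018 0.0332]
top (168, 191) [0.5789 0.1604 0.0513]
top (244, 165) [0.6431 0.0099 0.0201]
top (248, 205) [ 5.606e-01 -5.000e-04  5.100e-03]
top (243, 253) [0.4594 0.0072 0.0356]
top (348, 201) [ 0.5738 -0.211   0.0057]
top (316, 134) [ 0.7183 -0.1437  0.0048]
scene (186, 147) [0.6129 0.2288 0.0539]
scene (192, 160) [0.5903 0.1923 0.0355]
scene (198, 169) [0.5753 0.1593 0.0309]
scene (259, 178) [0.6388 0.0052 0.0208]
scene (245, 202) [ 0.5568 -0.0031  0.0052]
scene (220, 216) [0.4638 0.0052 0.0358]
scene (323, 232) [ 0.5669 -0.2131  0.0053]
scene (322, 182) [ 0.7231 -0.1413  0.0085]
```

View pics/ztop.png

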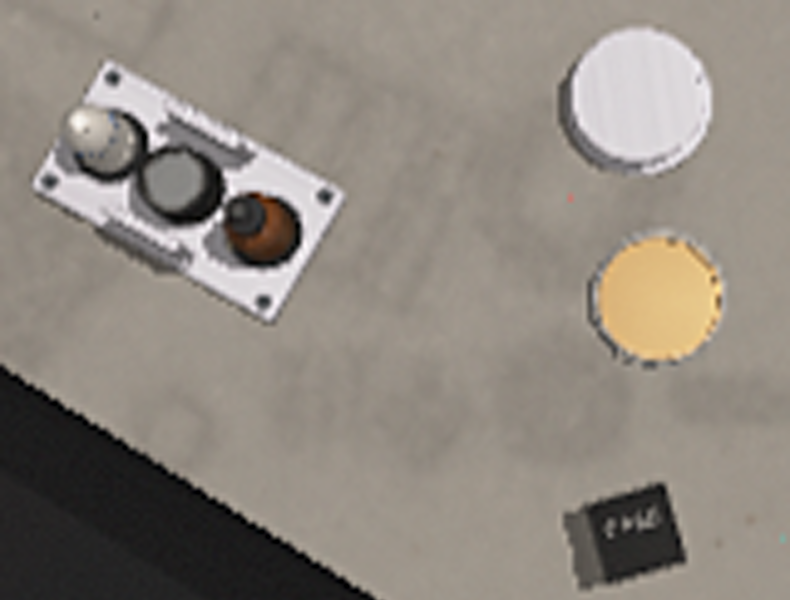

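View pics/zsc.png

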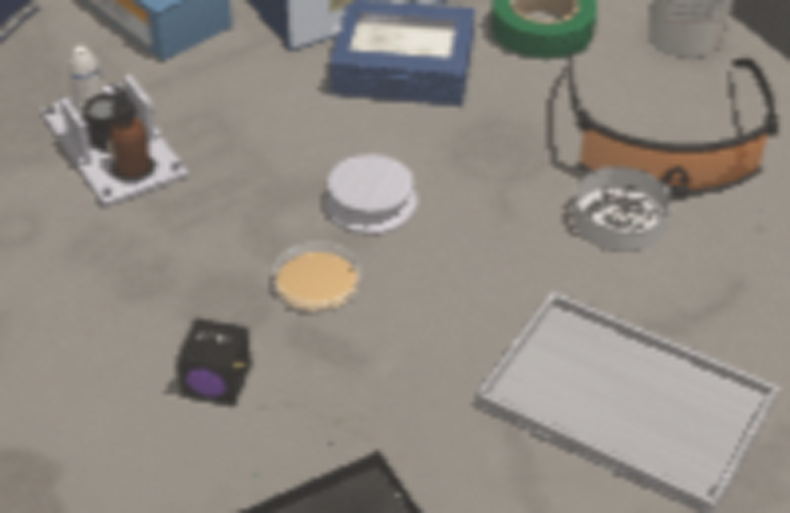

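The crops show rack corners at about (108,60), (345,190), (272,325) and (35,185) in the top crop, the disc-shaped stand, the dish, the rotated cube and the tray. Next I'll measure them.

Run:
```python
from h import *
cs={n:dict(np.load(n+'.npz')) for n in('top','scene')}
def cont(c,cx,cy,r,lo,hi):
    P=pts(c); m=((np.hypot(P[...,0]-cx,P[...,1]-cy)<r)&(P[...,2]>lo)&(P[...,2]<hi)).astype(np.uint8)
    k=max(cv2.findContours(m,cv2.RETR_EXTERNAL,cv2.CHAIN_APPROX_NONE)[0],key=cv2.contourArea)[:,0]
    return k,np.median(P[m>0][:,2])
for n,c in cs.items():
    for nm,a in dict(stand=(.64,.01,.05,.016,.024),cube=(.463,.004,.035,.031,.04),tube=(.595,.195,.02,.033,.043),bottlecap=(.575,.162,.02,.06,.085),obj=(.613,.228,.022,.04,.075),tin=(.72,-.14,.05,.014,.025),dish=(.558,-.003,.04,.003,.016)).items():
        try: k,h=cont(c,*a)
        except Exception as e: print(n,nm,'none'); continue
        W=np.array([ray(c,*p,h)[:2] for p in k],np.float32)
        ce,r=cv2.minEnclosingCircle(W); re=cv2.minAreaRect(W)
        print(n,nm,'h%.4f'%h,'circ',np.round(ce,4),round(r,4),'rect',np.round(re[0],4),np.round(re[1],4),round(re[2],1))
c=cs['top']
R=np.array([ray(c,115+x/4.9375-.4,145+y/4.9375-.4,.008)[:2] for x,y in((108,60),(345,190),(272,325),(35,185))],np.float32)
print('rack',R.round(4).tolist(),R.mean(0),[np.round(v,4) for v in cv2.minAreaRect(R)])
for n,c in cs.items():
    P=pts(c); m=((abs(P[...,0]-.57)<.08)&(abs(P[...,1]+.212)<.1)&(P[...,2]>.009)&(P[...,2]<.02))
    W=P[m][:,:2].astype(np.float32); print(n,'tray',len(W),[np.round(v,4) for v in cv2.minAreaRect(W)], np.percentile(W,[1,99],0).round(4))
```

```text
top stand h0.0206 circ [0.6447 0.0102] 0.0289 rect [0.6451 0.0099] [0.0557 0.0546] 1.4
top cube h0.0361 circ [0.4598 0.0067] 0.0229 rect [0.4596 0.0069] [0.0338 0.0338] 17.8
top tube h0.0352 circ [0.6004 0.2018] 0.0151 rect [0.6005 0.2006] [0.0272 0.0266] 3.0
top bottlecap h0.0665 circ [0.5818 0.1669] 0.0083 rect [0.5818 0.1675] [0.0142 0.0138] 2.8
top obj h0.0568 circ [0.6173 0.2322] 0.0123 rect [0.6171 0.2321] [0.0232 0.0213] 29.2
top tin h0.0195 circ [ 0.7339 -0.1466] 0.0335 rect [ 0.7429 -0.149 ] [0.0644 0.0362] 74.9
top dish h0.0056 circ [ 0.5612 -0.0014] 0.0313 rect [ 0.5594 -0.0013] [0.0574 0.0586] 40.8
scene stand h0.0208 circ [0.6436 0.0106] 0.0303 rect [0.6445 0.0114] [0.0568 0.054 ] 30.9
scene cube h0.0359 circ [0.4576 0.0061] 0.0243 rect [0.4575 0.0067] [0.0387 0.0351] 18.5
scene tube h0.0352 circ [0.5983 0.2032] 0.0146 rect [0.596  0.2051] [0.0266 0.0194] 38.9
scene bottlecap h0.0671 circ [0.5815 0.1703] 0.0176 rect [0.5831 0.1682] [0.035  0.0132] 38.9
scene obj h0.0524 circ [0.6161 0.233 ] 0.0225 rect [0.6162 0.2329] [0.0441 0.0196] 40.2
scene tin h0.0189 circ [ 0.7272 -0.1373] 0.0482 rect [ 0.7209 -0.1391] [0.0803 0.0705] 7.8
scene dish h0.0058 circ [ 5.631e-01 -2.000e-04] 0.0331 rect [0.562 0.002] [0.0649 0.0542] 31.6
rack [[0.657800018787384, 0.23899999260902405], [0.6035000085830688, 0.13459999859333038], [0.5447999835014343, 0.16290000081062317], [0.6025000214576721, 0.2669000029563904]] [0.60213363 0.20086777] [array([0.6013, 0.201 ]), array([0.1196, 0.0652]), np.float64(62.5292)]
top tray 485 [array([ 0.5724, -0.211 ]), array([0.1502, 0.1006]), np.float64(89.0794)] [[ 0.5219 -0.286 ]
 [ 0.6227 -0.1362]]
scene tray 382 [array([ 0.5725, -0.2101]), array([0.1509, 0.1031]), np.float64(89.4941)] [[ 0.5209 -0.2852]
 [ 0.6231 -0.1355]]
```

```bash
cat >> h.py <<'E'
def go(x,y,z,yaw):
    "delta (tool axes) and turn about tool z that bring TCP to x,y,z with closing axis at world yaw deg, tool straight down"
    o=get_obs(); R=Ro.from_quat(o['ee_rot']); M=R.as_matrix()
    t=np.radians(yaw); c=np.array([np.cos(t),np.sin(t),0]); G=np.stack([np.cross(c,[0,0,-1]),c,[0,0,-1]],1)
    print('t %.2f'%o['clock'],'pos',o['position'].round(4),'yaw %.1f'%np.degrees(np.arctan2(M[1,1],M[0,1])),
      'delta',(M.T@(np.array([x,y,z])-o['position'])).round(4),'turn',Ro.from_matrix(M.T@G).as_rotvec().round(3),'w',round(float(o['grip_width']),3),'j',o['joint_pos'].round(2))
def wpts(c,o):
    T=np.eye(4); T[:3,:3]=Ro.from_quat(o['ee_rot']).as_matrix(); T[:3,3]=o['position']
    X=np.linalg.inv(T@c['tool_from_camera']); c['R']=X[:3,:3]; c['t']=X[:3,3]; return c
E
python3 -c "
from h import *; go(.592,.185,.22,-28)"
```

```text
t 0.20 pos [ 0.1732 -0.6003  0.2418] yaw -73.9 delta [ 0.6201 -0.6385  0.0224] turn [-0.001 -0.    -0.801] w 1.001 j [ 1.27  0.33 -0.06  1.46  0.02  1.35 -0.09]
```

Careful with the scale: shifts go in shares of 0.8 m and turns go in shares of 2 pi rad. That gives: -0.638 m / 0.8 = -0.7975, 0.62 m / 0.8 = 0.775, -0.8 rad / 6.2832 = -0.1273.

Request:
{"name": "move_arm", "arguments": {
  "plan": [
    {"delta_pos": [0.3875, -0.3988, 0.0138], "turn": [0, 0, -0.0637], "fingers": 0},
    {"delta_pos": [0.3875, -0.3988, 0.0138], "turn": [0, 0, -0.0637], "fingers": 0},
    {"delta_pos": [0.775, -0.7975, 0.0275], "turn": [0, 0, -0.1273], "fingers": 0},
    {"delta_pos": [0.775, -0.7975, 0.0275], "turn": [0, 0, -0.1273], "fingers": 0},
    {"delta_pos": [0.775, -0.7975, 0.0275], "turn": [0, 0, -0.1273], "fingers": 0},
    {"delta_pos": [0.775, -0.7975, 0.0275], "turn": [0, 0, -0.1273], "fingers": 0},
    {"delta_pos": [0.775, -0.7975, 0.0275], "turn": [0, 0, -0.1273], "fingers": 0},
    {"delta_pos": [0.775, -0.7975, 0.0275], "turn": [0, 0, -0.1273], "fingers": 0},
    {"delta_pos": [0.775, -0.7975, 0.0275], "turn": [0, 0, -0.1273], "fingers": 0},
    {"delta_pos": [0.775, -0.7975, 0.0275], "turn": [0, 0, -0.1273], "fingers": 0},
    {"delta_pos": [0.775, -0.7975, 0.0275], "turn": [0, 0, -0.1273], "fingers": 0},
    {"delta_pos": [0.775, -0.7975, 0.0275], "turn": [0, 0, -0.1273], "fingers": 0}
  ],
  "force": 40
}}

```text
clock: 1.7
position: [0.5271, 0.0624, 0.2239]
ee_rot: [0.858, 0.514, 0.0, 0.0]
ft_force: [1.0, -0.5, 0.6]
grip_width: 1.002
grasp_force: 0.0
```

```bash
python3 -c "
from h import *; go(.592,.185,.22,-28)"
```

```text
t 1.70 pos [0.5271 0.0624 0.2239] yaw -28.1 delta [ 0.1387 -0.0006  0.0039] turn [ 0.001  0.    -0.002] w 1.002 j [ 0.53  0.22 -0.83  1.7   0.17  1.29 -0.83]
```

To row units: 0.135 m / 0.8 = 0.1688, 0.002 m / 0.8 = 0.0025.

Request:
{"name": "move_arm", "arguments": {
  "plan": [
    {"delta_pos": [0.075, 0, 0.0025], "fingers": 0},
    {"delta_pos": [0.1375, 0, 0.005], "fingers": 0},
    {"delta_pos": [0.1688, 0, 0.005], "fingers": 0},
    {"delta_pos": [0.1688, 0, 0.005], "fingers": 0},
    {"delta_pos": [0.1688, 0, 0.005], "fingers": 0},
    {"delta_pos": [0.1688, 0, 0.005], "fingers": 0}
  ]
}}

```text
validation failed for argument at $.pl...
```

Run:
```python
from h import *
o=get_obs(); c=wpts(camera('wrist'),o); save(c,'w1.png'); np.savez('w1.npz',**c)
go(.592,.185,.22,-28)
```

```text
t 1.75 pos [0.5284 0.071  0.2235] yaw -27.7 delta [0.1305 0.0033 0.0042] turn [-0.001 -0.005  0.005] w 1.003 j [ 0.52  0.23 -0.84  1.7   0.17  1.29 -0.83]
```

View pics/w1.png

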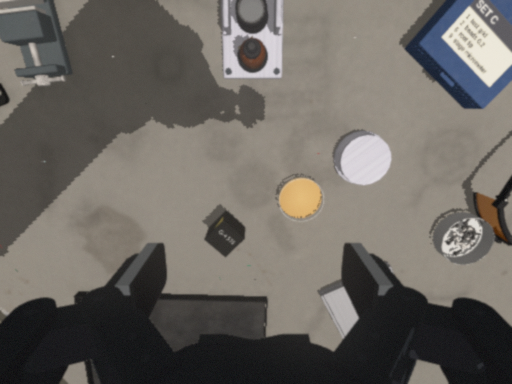

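The move was refused because "turn" is required. The wrist view shows the bottle at (252,54) and the tube at (250,12) at the top edge, with the cube at (226,233), stand (362,159) and dish (300,198) below.

To row units: 0.07 m / 0.8 = 0.0875, 0.001 m / 0.8 = 0.0013, 0.003 rad / 6.2832 = 0.0005.

Request:
{"name": "move_arm", "arguments": {
  "plan": [
    {"delta_pos": [0.0375, 0.0013, 0.0025], "turn": [0, 0, 0], "fingers": 0},
    {"delta_pos": [0.075, 0.0025, 0.005], "turn": [0, 0, 0], "fingers": 0},
    {"delta_pos": [0.0875, 0.0038, 0.005], "turn": [0, 0, 0.0005], "fingers": 0},
    {"delta_pos": [0.0875, 0.0038, 0.005], "turn": [0, 0, 0.0005], "fingers": 0},
    {"delta_pos": [0.0875, 0.0038, 0.005], "turn": [0, 0, 0.0005], "fingers": 0},
    {"delta_pos": [0.0875, 0.0038, 0.005], "turn": [0, 0, 0.0005], "fingers": 0}
  ]
}}

```text
clock: 2.5
position: [0.5618, 0.1201, 0.22]
ee_rot: [0.859, 0.513, -0.0, 0.0]
ft_force: [-0.2, -0.5, 1.2]
grip_width: 0.995
grasp_force: 0.0
```

Run:
```python
from h import *
o=get_obs(); c=wpts(camera('wrist'),o); save(c,'w2.png'); np.savez('w2.npz',**c)
P=pts(c)
m=(abs(P[...,0]-.6)<.08)&(abs(P[...,1]-.2)<.08)&(P[...,2]>.005)&(P[...,2]<.011)
W=P[m][:,:2].astype(np.float32); print('rack',[np.round(v,4) for v in cv2.minAreaRect(W)])
go(.583,.1675,.12,-28)
```

```text
rack [array([0.6009, 0.2035]), array([0.12  , 0.0641]), np.float64(62.0432)]
t 2.55 pos [0.5618 0.1203 0.22  ] yaw -28.3 delta [ 0.0516 -0.0038  0.0999] turn [ 0.001  0.    -0.005] w 1.001 j [ 0.39  0.34 -0.83  1.6   0.26  1.32 -0.97]
```

View pics/w2.png

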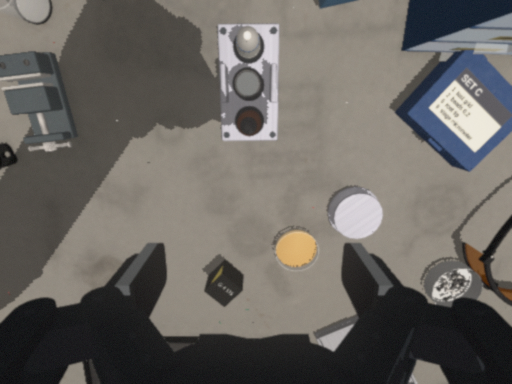

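The wrist view now shows the whole rack, x 219–279 and y 24–140. The objective is at (248,42), the tube (247,82), the bottle (250,120), the stand (357,215) and the cube (224,281).

Run:
```python
from h import *
c=dict(np.load('w2.npz')); P=pts(c)
for nm,(cx,cy,r,lo,hi) in dict(stand=(.645,.01,.05,.016,.024),cube=(.46,.006,.035,.031,.04),tube=(.6,.202,.02,.035,.043),cap=(.583,.168,.02,.05,.085),body=(.583,.168,.02,.03,.05),nose=(.618,.233,.015,.05,.075),obj=(.618,.233,.022,.02,.05)).items():
    m=((np.hypot(P[...,0]-cx,P[...,1]-cy)<r)&(P[...,2]>lo)&(P[...,2]<hi)); h=np.median(P[m][:,2])
    k=max(cv2.findContours(m.astype(np.uint8),cv2.RETR_EXTERNAL,cv2.CHAIN_APPROX_NONE)[0],key=cv2.contourArea)[:,0]
    W=np.array([ray(c,*p,h)[:2] for p in k],np.float32); re=cv2.minAreaRect(W)
    print(nm,'h%.4f'%h,np.round(cv2.minEnclosingCircle(W)[0],4),'rect',[np.round(v,4) for v in re],'mean',P[m].mean(0).round(4))
d=np.array([np.cos(1.083),np.sin(1.083)]); print(np.array([.6011,.2025])+np.outer([-.038,.038],d))
```

```text
stand h0.0204 [0.6442 0.013 ] rect [array([0.6441, 0.0129]), array([0.0562, 0.0579]), np.float64(18.554)] mean [0.6445 0.0133 0.0203]
cube h0.0360 [0.4597 0.0099] rect [array([0.4605, 0.0094]), array([0.0368, 0.0347]), np.float64(17.8621)] mean [0.4604 0.0095 0.0358]
tube h0.0373 [0.6001 0.2039] rect [array([0.6003, 0.204 ]), array([0.0293, 0.0299]), np.float64(17.6856)] mean [0.6004 0.2045 0.0373]
cap h0.0658 [0.5829 0.1694] rect [array([0.5829, 0.1694]), array([0.0147, 0.015 ]), np.float64(61.6853)] mean [0.583  0.1697 0.0691]
body h0.0456 [0.5831 0.1699] rect [array([0.5832, 0.1697]), array([0.0234, 0.0231]), np.float64(61.6857)] mean [0.5847 0.1709 0.0452]
nose h0.0584 [0.6179 0.2358] rect [array([0.6179, 0.2357]), array([0.0193, 0.0195]), np.float64(61.6902)] mean [0.6179 0.2358 0.0585]
obj h0.0376 [0.6176 0.2343] rect [array([0.6159, 0.2312]), array([0.0159, 0.0225]), np.float64(66.1881)] mean [0.6141 0.2272 0.0365]
[[0.58329015 0.16893202]
 [0.61890985 0.23606798]]
```

```bash
python3 -c "
from h import *; go(.583,.169,.025,-28)"
```

```text
t 2.55 pos [0.5618 0.1203 0.22  ] yaw -28.3 delta [ 0.053  -0.0046  0.1949] turn [ 0.001  0.    -0.005] w 1.001 j [ 0.39  0.34 -0.83  1.6   0.26  1.32 -0.97]
```

To row units: 0.195 m / 0.8 = 0.2438, 0.053 m / 0.8 = 0.0663, -0.005 rad / 6.2832 = -0.0008.

Request:
{"name": "move_arm", "arguments": {
  "plan": [
    {"delta_pos": [0.0375, -0.0038, 0.0375], "turn": [0, 0, -0.0008], "fingers": 0},
    {"delta_pos": [0.0663, -0.0063, 0.0875], "turn": [0, 0, -0.0008], "fingers": 0},
    {"delta_pos": [0.0663, -0.0063, 0.125], "turn": [0, 0, -0.0008], "fingers": 0},
    {"delta_pos": [0.0663, -0.0063, 0.175], "turn": [0, 0, -0.0008], "fingers": 0},
    {"delta_pos": [0.0663, -0.0063, 0.2188], "turn": [0, 0, -0.0008], "fingers": 0},
    {"delta_pos": [0.0663, -0.0063, 0.2438], "turn": [0, 0, -0.0008], "fingers": 0},
    {"delta_pos": [0.0663, -0.0063, 0.2438], "turn": [0, 0, -0.0008], "fingers": 0},
    {"delta_pos": [0.0663, -0.0063, 0.2438], "turn": [0, 0, -0.0008], "fingers": 0},
    {"delta_pos": [0.0663, -0.0063, 0.2438], "turn": [0, 0, -0.0008], "fingers": 0}
  ]
}}

```text
clock: 3.68
position: [0.5834, 0.1706, 0.0262]
ee_rot: [0.857, 0.515, 0.001, 0.0]
ft_force: [0.3, 0.2, 0.0]
grip_width: 1.002
grasp_force: 0.0
```

```bash
python3 -c "
from h import *; go(.583,.169,.025,-28)"
```

```text
t 3.67 pos [0.5834 0.1706 0.0262] yaw -28.0 delta [-0.0016  0.0004  0.0012] turn [ 0.002 -0.001  0.001] w 1.002 j [ 0.21  0.62 -0.73  1.69  0.48  1.02 -1.18]
```

To row units: -0.001 m / 0.8 = -0.0013.

Request:
{"name": "move_arm", "arguments": {
  "plan": [
    {"delta_pos": [-0.0013, 0, 0.0013], "turn": [0, 0, 0], "fingers": 1},
    {"delta_pos": [-0.0013, 0, 0.0013], "turn": [0, 0, 0], "fingers": 1},
    {"delta_pos": [-0.0013, 0, 0.0013], "turn": [0, 0, 0], "fingers": 1},
    {"delta_pos": [-0.0013, 0, 0.0013], "turn": [0, 0, 0], "fingers": 1},
    {"delta_pos": [-0.0013, 0, 0.0013], "turn": [0, 0, 0], "fingers": 1},
    {"delta_pos": [-0.0013, 0, 0.0013], "turn": [0, 0, 0], "fingers": 1},
    {"delta_pos": [-0.0013, 0, 0.0013], "turn": [0, 0, 0], "fingers": 1},
    {"delta_pos": [-0.0013, 0, 0.0013], "turn": [0, 0, 0], "fingers": 1}
  ],
  "force": 30
}}

```text
clock: 4.68
position: [0.5821, 0.1694, 0.0239]
ee_rot: [0.857, 0.515, 0.0, 0.0]
ft_force: [-1.2, -0.5, 3.8]
grip_width: 0.281
grasp_force: 29.6
```

```bash
python3 -c "
from h import *; print(get_obs()['grasp_force']);go(.583,.169,.12,-28);go(.5725,-.177,.12,-28)"
```

```text
29.563947601709515
t 4.67 pos [0.5821 0.1694 0.0239] yaw -28.0 delta [ 0.      0.001  -0.0961] turn [0.    0.    0.001] w 0.281 j [ 0.21  0.62 -0.73  1.69  0.48  1.02 -1.18]
t 4.67 pos [0.5821 0.1694 0.0239] yaw -28.0 delta [-0.3105  0.1539 -0.0961] turn [0.    0.    0.001] w 0.281 j [ 0.21  0.62 -0.73  1.69  0.48  1.02 -1.18]
```

To row units: -0.31 m / 0.8 = -0.3875, -0.08 m / 0.8 = -0.1.

Request:
{"name": "move_arm", "arguments": {
  "plan": [
    {"delta_pos": [0, 0, -0.025], "turn": [0, 0, 0], "fingers": 1},
    {"delta_pos": [0, 0, -0.0625], "turn": [0, 0, 0], "fingers": 1},
    {"delta_pos": [0, 0, -0.1], "turn": [0, 0, 0], "fingers": 1},
    {"delta_pos": [-0.0375, 0.0188, -0.1125], "turn": [0, 0, 0], "fingers": 1},
    {"delta_pos": [-0.0875, 0.0438, -0.1125], "turn": [0, 0, 0], "fingers": 1},
    {"delta_pos": [-0.1375, 0.0688, -0.1125], "turn": [0, 0, 0], "fingers": 1},
    {"delta_pos": [-0.1875, 0.0925, -0.1125], "turn": [0, 0, 0], "fingers": 1},
    {"delta_pos": [-0.2375, 0.1175, -0.1125], "turn": [0, 0, 0], "fingers": 1},
    {"delta_pos": [-0.2875, 0.1425, -0.1125], "turn": [0, 0, 0], "fingers": 1},
    {"delta_pos": [-0.3375, 0.1675, -0.1125], "turn": [0, 0, 0], "fingers": 1},
    {"delta_pos": [-0.375, 0.1863, -0.1], "turn": [0, 0, 0], "fingers": 1},
    {"delta_pos": [-0.3875, 0.1925, -0.0875], "turn": [0, 0, 0], "fingers": 1}
  ]
}}

```text
clock: 6.18
position: [0.5726, -0.1792, 0.0943]
ee_rot: [0.858, 0.514, 0.0, 0.001]
ft_force: [0.9, 1.1, -0.8]
grip_width: 0.277
grasp_force: 29.5
```

```bash
python3 -c "
from h import *; print(get_obs()['grasp_force']);go(.5725,-.177,.0205,-28)"
```

```text
29.477753597020637
t 6.17 pos [ 0.5726 -0.1792  0.0943] yaw -28.1 delta [ 0.0019 -0.0012  0.0738] turn [ 0.001  0.    -0.003] w 0.277 j [ 0.78  0.5  -0.7   1.67  0.35  1.11 -0.51]
```

To row units: 0.074 m / 0.8 = 0.0925, 0.07 m / 0.8 = 0.0875.

Request:
{"name": "move_arm", "arguments": {
  "plan": [
    {"delta_pos": [0, 0, 0.0375], "turn": [0, 0, 0], "fingers": 1},
    {"delta_pos": [0, 0, 0.0688], "turn": [0, 0, 0], "fingers": 1},
    {"delta_pos": [0, 0, 0.0875], "turn": [0, 0, 0], "fingers": 1},
    {"delta_pos": [0, 0, 0.0925], "turn": [0, 0, 0], "fingers": 1},
    {"delta_pos": [0, 0, 0.0925], "turn": [0, 0, 0], "fingers": 1},
    {"delta_pos": [0, 0, 0.0925], "turn": [0, 0, 0], "fingers": 1}
  ]
}}

```text
clock: 6.92
position: [0.5734, -0.1765, 0.0206]
ee_rot: [0.857, 0.515, 0.0, 0.001]
ft_force: [-0.3, -1.0, -0.3]
grip_width: 0.278
grasp_force: 29.5
```

To row units: -0.13 m / 0.8 = -0.1625, -0.1 m / 0.8 = -0.125.

Request:
{"name": "move_arm", "arguments": {
  "plan": [
    {"delta_pos": [0, 0, 0], "turn": [0, 0, 0], "fingers": 0.4},
    {"delta_pos": [0, 0, 0], "turn": [0, 0, 0], "fingers": 0.4},
    {"delta_pos": [0, 0, 0], "turn": [0, 0, 0], "fingers": 0.4},
    {"delta_pos": [0, 0, 0], "turn": [0, 0, 0], "fingers": 0.4},
    {"delta_pos": [0, 0, -0.025], "turn": [0, 0, 0], "fingers": 0.4},
    {"delta_pos": [0, 0, -0.075], "turn": [0, 0, 0], "fingers": 0.4},
    {"delta_pos": [0, 0, -0.125], "turn": [0, 0, 0], "fingers": 0.4},
    {"delta_pos": [0, 0, -0.1625], "turn": [0, 0, 0], "fingers": 0},
    {"delta_pos": [0, 0, -0.1625], "turn": [0, 0, 0], "fingers": 0}
  ]
}}

```text
clock: 8.05
position: [0.5744, -0.1767, 0.1538]
ee_rot: [0.857, 0.515, 0.002, 0.002]
ft_force: [0.1, -0.5, 0.8]
grip_width: 0.986
grasp_force: 0.0
```

```bash
python3 -c "
from h import *; go(.6179,.2355,.15,-28)
c=camera('top');P=pts(c);m=(P[...,2]>.05)&(abs(P[...,0]-.57)<.05)&(abs(P[...,1]+.19)<.07)&(P[...,2]<.09);print(P[m].mean(0),m.sum())
"
```

```text
t 8.05 pos [ 0.5744 -0.1767  0.1538] yaw -28.0 delta [ 0.3845 -0.1548  0.0032] turn [ 0.006 -0.001  0.001] w 0.986 j [ 0.79  0.43 -0.72  1.61  0.3   1.21 -0.48]
[ 0.57341341 -0.17260366  0.05973565] 21
```

To row units: 0.384 m / 0.8 = 0.48, 0.37 m / 0.8 = 0.4625.

Request:
{"name": "move_arm", "arguments": {
  "plan": [
    {"delta_pos": [0.0375, -0.015, 0.0038], "turn": [0, 0, 0], "fingers": 0},
    {"delta_pos": [0.1, -0.04, 0.0038], "turn": [0, 0, 0], "fingers": 0},
    {"delta_pos": [0.1625, -0.065, 0.0038], "turn": [0, 0, 0], "fingers": 0},
    {"delta_pos": [0.225, -0.09, 0.0038], "turn": [0, 0, 0], "fingers": 0},
    {"delta_pos": [0.2875, -0.1163, 0.0038], "turn": [0, 0, 0], "fingers": 0},
    {"delta_pos": [0.35, -0.1413, 0.0038], "turn": [0, 0, 0], "fingers": 0},
    {"delta_pos": [0.4125, -0.1663, 0.0038], "turn": [0, 0, 0], "fingers": 0},
    {"delta_pos": [0.4625, -0.1863, 0.0038], "turn": [0, 0, 0], "fingers": 0},
    {"delta_pos": [0.48, -0.1938, 0.0125], "turn": [0, 0, 0], "fingers": 0},
    {"delta_pos": [0.48, -0.1938, 0.025], "turn": [0, 0, 0], "fingers": 0},
    {"delta_pos": [0.48, -0.1938, 0.0375], "turn": [0, 0, 0], "fingers": 0}
  ]
}}

```text
clock: 9.48
position: [0.6162, 0.2329, 0.1184]
ee_rot: [0.858, 0.514, -0.001, 0.001]
ft_force: [0.8, -1.1, 0.6]
grip_width: 1.0
grasp_force: 0.0
```

```bash
python3 -c "
from h import *; go(.6179,.2355,.024,-28)"
```

```text
t 9.47 pos [0.6162 0.2329 0.1184] yaw -28.1 delta [0.0033 0.0003 0.0944] turn [ 0.     0.002 -0.001] w 1.0 j [ 0.11  0.62 -0.78  1.47  0.45  1.23 -1.21]
```

Request:
{"name": "move_arm", "arguments": {
  "plan": [
    {"delta_pos": [0.0013, 0, 0.0375], "turn": [0, 0, 0], "fingers": 0},
    {"delta_pos": [0.0013, 0, 0.075], "turn": [0, 0, 0], "fingers": 0},
    {"delta_pos": [0.0013, 0, 0.1063], "turn": [0, 0, 0], "fingers": 0},
    {"delta_pos": [0.0013, 0, 0.1175], "turn": [0, 0, 0], "fingers": 0},
    {"delta_pos": [0.0013, 0, 0.1175], "turn": [0, 0, 0], "fingers": 0},
    {"delta_pos": [0.0013, 0, 0.1175], "turn": [0, 0, 0], "fingers": 0},
    {"delta_pos": [0.0013, 0, 0.1175], "turn": [0, 0, 0], "fingers": 0}
  ]
}}

```text
clock: 10.35
position: [0.6169, 0.2363, 0.0268]
ee_rot: [0.857, 0.515, 0.001, 0.0]
ft_force: [0.5, 0.1, 0.7]
grip_width: 1.001
grasp_force: 0.0
```

```bash
python3 -c "
from h import *; go(.6179,.2355,.024,-28)"
```

```text
t 10.35 pos [0.6169 0.2363 0.0268] yaw -28.0 delta [-0.0002  0.0012  0.0028] turn [ 0.001 -0.001  0.001] w 1.001 j [ 0.08  0.72 -0.73  1.53  0.52  1.09 -1.25]
```

To row units: 0.002 m / 0.8 = 0.0025, 0.001 m / 0.8 = 0.0013.

Request:
{"name": "move_arm", "arguments": {
  "plan": [
    {"delta_pos": [0, 0.0013, 0.0025], "turn": [0, 0, 0], "fingers": 0.3},
    {"delta_pos": [0, 0.0013, 0.0025], "turn": [0, 0, 0], "fingers": 1},
    {"delta_pos": [0, 0.0013, 0.0025], "turn": [0, 0, 0], "fingers": 1},
    {"delta_pos": [0, 0.0013, 0.0025], "turn": [0, 0, 0], "fingers": 1},
    {"delta_pos": [0, 0.0013, 0.0025], "turn": [0, 0, 0], "fingers": 1},
    {"delta_pos": [0, 0.0013, 0.0025], "turn": [0, 0, 0], "fingers": 1},
    {"delta_pos": [0, 0.0013, 0.0025], "turn": [0, 0, 0], "fingers": 1},
    {"delta_pos": [0, 0.0013, 0.0025], "turn": [0, 0, 0], "fingers": 1}
  ],
  "force": 45
}}

```text
clock: 11.35
position: [0.6173, 0.2357, 0.0239]
ee_rot: [0.857, 0.515, 0.0, 0.0]
ft_force: [-0.7, -0.3, 4.1]
grip_width: 0.247
grasp_force: 44.4
```

```bash
python3 -c "
from h import *; go(.5725,-.245,.1,-28)"
```

```text
t 11.35 pos [0.6173 0.2357 0.0239] yaw -28.0 delta [-0.4456  0.1858 -0.0761] turn [ 0.    -0.     0.001] w 0.247 j [ 0.08  0.72 -0.73  1.53  0.52  1.09 -1.25]
```

To row units: -0.42 m / 0.8 = -0.525, -0.08 m / 0.8 = -0.1.

Request:
{"name": "move_arm", "arguments": {
  "plan": [
    {"delta_pos": [0, 0, -0.025], "turn": [0, 0, 0], "fingers": 1},
    {"delta_pos": [0, 0, -0.075], "turn": [0, 0, 0], "fingers": 1},
    {"delta_pos": [0, 0, -0.125], "turn": [0, 0, 0], "fingers": 1},
    {"delta_pos": [-0.0375, 0.015, -0.15], "turn": [0, 0, 0], "fingers": 1},
    {"delta_pos": [-0.1, 0.0413, -0.15], "turn": [0, 0, 0], "fingers": 1},
    {"delta_pos": [-0.1625, 0.0675, -0.15], "turn": [0, 0, 0], "fingers": 1},
    {"delta_pos": [-0.225, 0.0938, -0.15], "turn": [0, 0, 0], "fingers": 1},
    {"delta_pos": [-0.2875, 0.12, -0.15], "turn": [0, 0, 0], "fingers": 1},
    {"delta_pos": [-0.35, 0.1463, -0.15], "turn": [0, 0, 0], "fingers": 1},
    {"delta_pos": [-0.4125, 0.1725, -0.15], "turn": [0, 0, 0], "fingers": 1},
    {"delta_pos": [-0.475, 0.1988, -0.15], "turn": [0, 0, 0], "fingers": 1},
    {"delta_pos": [-0.525, 0.2188, -0.15], "turn": [0, 0, 0], "fingers": 1}
  ]
}}

```text
clock: 12.85
position: [0.5744, -0.22, 0.1449]
ee_rot: [0.857, 0.515, 0.0, 0.001]
ft_force: [0.9, 0.8, -0.1]
grip_width: 0.249
grasp_force: 44.2
```

```bash
python3 -c "
from h import *; go(.5725,-.245,.0205,-28)"
```

```text
t 12.85 pos [ 0.5744 -0.22    0.1449] yaw -28.0 delta [-0.0229  0.01    0.1244] turn [ 0.001  0.    -0.001] w 0.249 j [ 0.84  0.48 -0.71  1.58  0.33  1.21 -0.42]
```

Request:
{"name": "move_arm", "arguments": {
  "plan": [
    {"delta_pos": [-0.0188, 0.0088, 0.0125], "turn": [0, 0, 0], "fingers": 1},
    {"delta_pos": [-0.0288, 0.0125, 0.0375], "turn": [0, 0, 0], "fingers": 1},
    {"delta_pos": [-0.0288, 0.0125, 0.075], "turn": [0, 0, 0], "fingers": 1},
    {"delta_pos": [-0.0288, 0.0125, 0.1125], "turn": [0, 0, 0], "fingers": 1},
    {"delta_pos": [-0.0288, 0.0125, 0.1438], "turn": [0, 0, 0], "fingers": 1},
    {"delta_pos": [-0.0288, 0.0125, 0.155], "turn": [0, 0, 0], "fingers": 1},
    {"delta_pos": [-0.0288, 0.0125, 0.155], "turn": [0, 0, 0], "fingers": 1},
    {"delta_pos": [-0.0288, 0.0125, 0.155], "turn": [0, 0, 0], "fingers": 1}
  ]
}}

```text
clock: 13.85
position: [0.5734, -0.241, 0.0199]
ee_rot: [0.857, 0.516, 0.0, -0.0]
ft_force: [0.3, 0.8, -0.1]
grip_width: 0.251
grasp_force: 44.3
```

To row units: -0.13 m / 0.8 = -0.1625, -0.1 m / 0.8 = -0.125.

Request:
{"name": "move_arm", "arguments": {
  "plan": [
    {"delta_pos": [0, 0, 0], "turn": [0, 0, 0], "fingers": 0.4},
    {"delta_pos": [0, 0, 0], "turn": [0, 0, 0], "fingers": 0.4},
    {"delta_pos": [0, 0, 0], "turn": [0, 0, 0], "fingers": 0.4},
    {"delta_pos": [0, 0, 0], "turn": [0, 0, 0], "fingers": 0.4},
    {"delta_pos": [0, 0, -0.025], "turn": [0, 0, 0], "fingers": 0.4},
    {"delta_pos": [0, 0, -0.075], "turn": [0, 0, 0], "fingers": 0.4},
    {"delta_pos": [0, 0, -0.125], "turn": [0, 0, 0], "fingers": 0.4},
    {"delta_pos": [0, 0, -0.1625], "turn": [0, 0, 0], "fingers": 0.4},
    {"delta_pos": [0, 0, -0.1625], "turn": [0, 0, 0], "fingers": 0.1}
  ]
}}

```text
clock: 14.98
position: [0.5746, -0.2426, 0.154]
ee_rot: [0.857, 0.515, 0.002, 0.002]
ft_force: [-0.3, 0.9, -0.1]
grip_width: 0.793
grasp_force: 0.0
```

```bash
python3 -c "
from h import *; go(.6005,.204,.15,62)
c=camera('scene');save(c,'s3.png')"
```

```text
t 14.97 pos [ 0.5746 -0.2426  0.154 ] yaw -28.0 delta [ 0.4066 -0.1865  0.003 ] turn [ 0.005  0.004 -1.57 ] w 0.793 j [ 0.86  0.48 -0.71  1.55  0.33  1.23 -0.39]
```

View pics/s3.png

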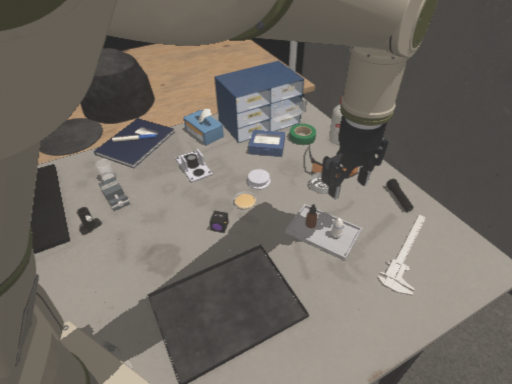

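The scene view shows the bottle (312,218) and objective (338,229) both standing on the tray. The tube is still in the rack middle (192,160).

To row units: 0.406 m / 0.8 = 0.5075, 0.37 m / 0.8 = 0.4625, 1.57 rad / 6.2832 = 0.2499.

Request:
{"name": "move_arm", "arguments": {
  "plan": [
    {"delta_pos": [0.0375, -0.0175, 0], "turn": [0, 0, 0.0239], "fingers": 0},
    {"delta_pos": [0.1, -0.0463, 0], "turn": [0, 0, 0.0477], "fingers": 0},
    {"delta_pos": [0.1625, -0.075, 0], "turn": [0, 0, 0.0716], "fingers": 0},
    {"delta_pos": [0.225, -0.1038, 0], "turn": [0, 0, 0.0955], "fingers": 0},
    {"delta_pos": [0.2875, -0.1313, 0], "turn": [0, 0, 0.1194], "fingers": 0},
    {"delta_pos": [0.35, -0.16, 0], "turn": [0, 0, 0.1432], "fingers": 0},
    {"delta_pos": [0.4125, -0.1888, 0], "turn": [0, 0, 0.1671], "fingers": 0},
    {"delta_pos": [0.4625, -0.2125, 0], "turn": [0, 0, 0.191], "fingers": 0},
    {"delta_pos": [0.5, -0.23, 0], "turn": [0, 0, 0.2149], "fingers": 0},
    {"delta_pos": [0.5075, -0.2338, 0], "turn": [0, 0, 0.2387], "fingers": 0},
    {"delta_pos": [0.5075, -0.2338, 0.0125], "turn": [0, 0, 0.2499], "fingers": 0},
    {"delta_pos": [0.5075, -0.2338, 0.025], "turn": [0, 0, 0.2499], "fingers": 0}
  ]
}}

```text
clock: 16.52
position: [0.5978, 0.2038, 0.129]
ee_rot: [0.971, -0.241, 0.0, 0.001]
ft_force: [-0.2, -0.6, 0.4]
grip_width: 1.002
grasp_force: 0.0
```

```bash
python3 -c "
from h import *; go(.6005,.204,.0215,-118)"
```

```text
t 16.52 pos [0.5978 0.2038 0.129 ] yaw -117.9 delta [ 0.0023 -0.0015  0.1075] turn [ 0.001 -0.     0.002] w 1.002 j [-0.07  0.46 -0.43  1.56  0.21  1.17 -2.6 ]
```

Joint 7 is at its lower limit, so I'll use the other half-turn of the same grasp.

To row units: -1.7 rad / 6.2832 = -0.2706.

Request:
{"name": "move_arm", "arguments": {
  "plan": [
    {"delta_pos": [0, 0, 0], "turn": [0, 0, -0.0271], "fingers": 0},
    {"delta_pos": [0, 0, 0], "turn": [0, 0, -0.0541], "fingers": 0},
    {"delta_pos": [0, 0, 0], "turn": [0, 0, -0.0812], "fingers": 0},
    {"delta_pos": [0, 0, 0], "turn": [0, 0, -0.1082], "fingers": 0},
    {"delta_pos": [0, 0, 0], "turn": [0, 0, -0.1353], "fingers": 0},
    {"delta_pos": [0, 0, 0], "turn": [0, 0, -0.1623], "fingers": 0},
    {"delta_pos": [0, 0, 0], "turn": [0, 0, -0.1894], "fingers": 0},
    {"delta_pos": [0, 0, 0], "turn": [0, 0, -0.2165], "fingers": 0},
    {"delta_pos": [0, 0, 0], "turn": [0, 0, -0.2435], "fingers": 0},
    {"delta_pos": [0, 0, 0], "turn": [0, 0, -0.2706], "fingers": 0}
  ]
}}

```text
clock: 17.77
position: [0.5979, 0.2035, 0.1293]
ee_rot: [0.82, 0.573, -0.0, -0.0]
ft_force: [0.7, -1.3, 0.7]
grip_width: 1.005
grasp_force: 0.0
```

```bash
python3 -c "
from h import *; go(.6005,.204,.0215,62)"
```

```text
t 17.77 pos [0.5979 0.2035 0.1293] yaw -20.1 delta [0.0014 0.0023 0.1078] turn [-1.000e-03  0.000e+00 -1.433e+00] w 1.005 j [ 0.15  0.54 -0.74  1.54  0.38  1.21 -1.01]
```

To row units: 0.03 m / 0.8 = 0.0375, 0.02 m / 0.8 = 0.025, -1.43 rad / 6.2832 = -0.2276.

Request:
{"name": "move_arm", "arguments": {
  "plan": [
    {"delta_pos": [0.0013, 0.0025, 0], "turn": [0, 0, -0.0271], "fingers": 0},
    {"delta_pos": [0.0013, 0.0025, 0], "turn": [0, 0, -0.0541], "fingers": 0},
    {"delta_pos": [0.0013, 0.0025, 0], "turn": [0, 0, -0.0812], "fingers": 0},
    {"delta_pos": [0.0013, 0.0025, 0], "turn": [0, 0, -0.1082], "fingers": 0},
    {"delta_pos": [0.0013, 0.0025, 0], "turn": [0, 0, -0.1353], "fingers": 0},
    {"delta_pos": [0.0013, 0.0025, 0], "turn": [0, 0, -0.1623], "fingers": 0},
    {"delta_pos": [0.0013, 0.0025, 0.0125], "turn": [0, 0, -0.1894], "fingers": 0},
    {"delta_pos": [0.0013, 0.0025, 0.025], "turn": [0, 0, -0.2165], "fingers": 0},
    {"delta_pos": [0.0013, 0.0025, 0.0375], "turn": [0, 0, -0.2276], "fingers": 0},
    {"delta_pos": [0.0013, 0.0025, 0.0375], "turn": [0, 0, -0.2276], "fingers": 0},
    {"delta_pos": [0.0013, 0.0025, 0.0375], "turn": [0, 0, -0.2276], "fingers": 0}
  ]
}}

```text
clock: 19.15
position: [0.6005, 0.2041, 0.1001]
ee_rot: [0.248, 0.969, 0.0, 0.0]
ft_force: [1.0, -1.2, 0.3]
grip_width: 1.002
grasp_force: 0.0
```

```bash
python3 -c "
from h import *; go(.6005,.204,.0215,62)"
```

```text
t 19.15 pos [0.6005 0.2041 0.1001] yaw 61.3 delta [-0.0001 -0.0001  0.0786] turn [ 0.001  0.    -0.012] w 1.002 j [ 0.3   0.68 -0.98  1.55  0.58  1.23  0.29]
```

To row units: 0.077 m / 0.8 = 0.0963, 0.07 m / 0.8 = 0.0875, -0.012 rad / 6.2832 = -0.0019.

Request:
{"name": "move_arm", "arguments": {
  "plan": [
    {"delta_pos": [0, 0, 0.0375], "turn": [0, 0, -0.0019], "fingers": 0},
    {"delta_pos": [0, 0, 0.0688], "turn": [0, 0, -0.0019], "fingers": 0},
    {"delta_pos": [0, 0, 0.0875], "turn": [0, 0, -0.0019], "fingers": 0},
    {"delta_pos": [0, 0, 0.0963], "turn": [0, 0, -0.0019], "fingers": 0},
    {"delta_pos": [0, 0, 0.0963], "turn": [0, 0, -0.0019], "fingers": 0},
    {"delta_pos": [0, 0, 0.0963], "turn": [0, 0, -0.0019], "fingers": 0},
    {"delta_pos": [0, 0, 0.0963], "turn": [0, 0, -0.0019], "fingers": 0}
  ],
  "force": 30
}}

```text
clock: 20.02
position: [0.6007, 0.2043, 0.0234]
ee_rot: [0.241, 0.971, 0.0, 0.0]
ft_force: [-0.1, -1.1, -0.0]
grip_width: 0.998
grasp_force: 0.0
```

```bash
python3 -c "
from h import *; go(.6005,.204,.0225,62)"
```

```text
t 20.02 pos [0.6007 0.2043 0.0234] yaw 62.1 delta [ 0.0001 -0.0004  0.0009] turn [0.001 0.001 0.002] w 0.998 j [ 0.27  0.76 -0.92  1.6   0.66  1.12  0.26]
```

To row units: -0.07 m / 0.8 = -0.0875, -0.06 m / 0.8 = -0.075.

Request:
{"name": "move_arm", "arguments": {
  "plan": [
    {"delta_pos": [0, 0, 0], "turn": [0, 0, 0], "fingers": 0.4},
    {"delta_pos": [0, 0, 0], "turn": [0, 0, 0], "fingers": 0.6},
    {"delta_pos": [0, 0, 0], "turn": [0, 0, 0], "fingers": 1},
    {"delta_pos": [0, 0, 0], "turn": [0, 0, 0], "fingers": 1},
    {"delta_pos": [0, 0, 0], "turn": [0, 0, 0], "fingers": 1},
    {"delta_pos": [0, 0, 0], "turn": [0, 0, 0], "fingers": 1},
    {"delta_pos": [0, 0, 0], "turn": [0, 0, 0], "fingers": 1},
    {"delta_pos": [0, 0, -0.0375], "turn": [0, 0, 0], "fingers": 1},
    {"delta_pos": [0, 0, -0.075], "turn": [0, 0, 0], "fingers": 1},
    {"delta_pos": [0, 0, -0.0875], "turn": [0, 0, 0], "fingers": 1}
  ]
}}

```text
clock: 21.28
position: [0.6009, 0.2045, 0.0942]
ee_rot: [0.241, 0.971, 0.0, 0.001]
ft_force: [-0.1, -1.1, 0.1]
grip_width: 0.341
grasp_force: 30.6
```

```bash
python3 -c "
from h import *; print(get_obs()['grasp_force']);go(.6442,.0125,.085,62)"
```

```text
30.639570613191154
t 21.27 pos [0.6009 0.2045 0.0942] yaw 62.1 delta [-0.1281 -0.1495  0.0092] turn [0.001 0.001 0.002] w 0.341 j [ 0.3   0.68 -0.98  1.56  0.59  1.22  0.3 ]
```

To row units: -0.15 m / 0.8 = -0.1875, -0.128 m / 0.8 = -0.16.

Request:
{"name": "move_arm", "arguments": {
  "plan": [
    {"delta_pos": [-0.025, -0.03, 0], "turn": [0, 0, 0], "fingers": 1},
    {"delta_pos": [-0.0625, -0.0725, 0], "turn": [0, 0, 0], "fingers": 1},
    {"delta_pos": [-0.1, -0.1163, 0], "turn": [0, 0, 0], "fingers": 1},
    {"delta_pos": [-0.1375, -0.16, 0], "turn": [0, 0, 0], "fingers": 1},
    {"delta_pos": [-0.16, -0.1875, 0], "turn": [0, 0, 0], "fingers": 1},
    {"delta_pos": [-0.16, -0.1875, 0.0125], "turn": [0, 0, 0], "fingers": 1},
    {"delta_pos": [-0.16, -0.1875, 0.025], "turn": [0, 0, 0], "fingers": 1},
    {"delta_pos": [-0.16, -0.1875, 0.0375], "turn": [0, 0, 0], "fingers": 1},
    {"delta_pos": [-0.16, -0.1875, 0.0375], "turn": [0, 0, 0], "fingers": 1}
  ]
}}

```text
clock: 22.4
position: [0.6425, 0.0127, 0.0616]
ee_rot: [0.24, 0.971, -0.0, -0.001]
ft_force: [-0.1, 0.4, -0.2]
grip_width: 0.338
grasp_force: 30.6
```

```bash
python3 -c "
from h import *; go(.6442,.0125,.0365,62)"
```

```text
t 22.40 pos [0.6425 0.0127 0.0616] yaw 62.2 delta [-0.0016  0.0006  0.0251] turn [-0.001 -0.002  0.004] w 0.338 j [ 0.57  0.72 -0.94  1.56  0.61  1.18  0.6 ]
```

To row units: 0.0255 m / 0.8 = 0.0319, -0.001 m / 0.8 = -0.0013.

Request:
{"name": "move_arm", "arguments": {
  "plan": [
    {"delta_pos": [-0.0013, 0.0013, 0.0188], "turn": [0, 0, 0], "fingers": 1},
    {"delta_pos": [-0.0013, 0.0013, 0.0288], "turn": [0, 0, 0], "fingers": 1},
    {"delta_pos": [-0.0013, 0.0013, 0.0319], "turn": [0, 0, 0], "fingers": 1},
    {"delta_pos": [-0.0013, 0.0013, 0.0319], "turn": [0, 0, 0], "fingers": 1},
    {"delta_pos": [-0.0013, 0.0013, 0.0319], "turn": [0, 0, 0], "fingers": 1},
    {"delta_pos": [-0.0013, 0.0013, 0.0319], "turn": [0, 0, 0], "fingers": 1},
    {"delta_pos": [-0.0013, 0.0013, 0.0319], "turn": [0, 0, 0], "fingers": 0.4},
    {"delta_pos": [-0.0013, 0.0013, 0.0319], "turn": [0, 0, 0], "fingers": 0.3},
    {"delta_pos": [-0.0013, 0.0013, 0.0319], "turn": [0, 0, 0], "fingers": 0.3},
    {"delta_pos": [-0.0013, 0.0013, 0.0319], "turn": [0, 0, 0], "fingers": 0.3}
  ]
}}

```text
clock: 23.65
position: [0.6447, 0.0121, 0.0373]
ee_rot: [0.241, 0.971, -0.0, 0.0]
ft_force: [-0.1, 0.9, -0.1]
grip_width: 0.698
grasp_force: 0.0
```

To row units: -0.12 m / 0.8 = -0.15, -0.1 m / 0.8 = -0.125.

Request:
{"name": "move_arm", "arguments": {
  "plan": [
    {"delta_pos": [0, 0, -0.025], "turn": [0, 0, 0], "fingers": 0.3},
    {"delta_pos": [0, 0, -0.075], "turn": [0, 0, 0], "fingers": 0},
    {"delta_pos": [0, 0, -0.125], "turn": [0, 0, 0], "fingers": 0},
    {"delta_pos": [0, 0, -0.15], "turn": [0, 0, 0], "fingers": 0},
    {"delta_pos": [0, 0, -0.15], "turn": [0, 0, 0], "fingers": 0}
  ]
}}

```text
clock: 24.28
position: [0.6454, 0.0123, 0.1591]
ee_rot: [0.241, 0.971, 0.0, 0.001]
ft_force: [0.7, 1.0, -0.6]
grip_width: 1.001
grasp_force: 0.0
```

Run:
```python
from h import *
go(.46,.0085,.15,107.8)
c=camera('top');P=pts(c)
m=(P[...,2]>.042)&(P[...,2]<.06)&(np.hypot(P[...,0]-.644,P[...,1]-.011)<.04); print('tube top',P[m].mean(0).round(4),m.sum())
```

```text
t 24.27 pos [0.6454 0.0123 0.1591] yaw 62.1 delta [ 0.1621 -0.0901  0.0086] turn [-0.     0.003 -0.798] w 1.001 j [ 0.6   0.63 -0.99  1.47  0.54  1.33  0.65]
tube top [nan nan nan] 0<stdin>:4: RuntimeWarning: Mean of empty slice.
  ret = um.true_divide(
```

To row units: 0.162 m / 0.8 = 0.2025, 0.16 m / 0.8 = 0.2, -0.798 rad / 6.2832 = -0.127.

Request:
{"name": "move_arm", "arguments": {
  "plan": [
    {"delta_pos": [0.0375, -0.0213, 0], "turn": [0, 0, -0.0239], "fingers": 0},
    {"delta_pos": [0.0875, -0.0488, 0], "turn": [0, 0, -0.0477], "fingers": 0},
    {"delta_pos": [0.1375, -0.0763, 0], "turn": [0, 0, -0.0716], "fingers": 0},
    {"delta_pos": [0.175, -0.0975, 0], "turn": [0, 0, -0.0955], "fingers": 0},
    {"delta_pos": [0.2, -0.1113, 0], "turn": [0, 0, -0.1194], "fingers": 0},
    {"delta_pos": [0.2025, -0.1125, 0.0125], "turn": [0, 0, -0.127], "fingers": 0},
    {"delta_pos": [0.2025, -0.1125, 0.0125], "turn": [0, 0, -0.127], "fingers": 0},
    {"delta_pos": [0.2025, -0.1125, 0.0125], "turn": [0, 0, -0.127], "fingers": 0},
    {"delta_pos": [0.2025, -0.1125, 0.0125], "turn": [0, 0, -0.127], "fingers": 0}
  ]
}}

```text
clock: 25.45
position: [0.4599, 0.0089, 0.1474]
ee_rot: [-0.155, 0.988, 0.0, 0.0]
ft_force: [0.2, -0.3, 0.7]
grip_width: 1.002
grasp_force: 0.0
```

Run:
```python
from h import *
go(.46,.0085,.0165,107.8)
o=get_obs(); w=wpts(camera('wrist'),o); save(w,'w3.png')
for n,c in (('top',camera('top')),('scene',camera('scene')),('wrist',w)):
    P=pts(c)
    m=(P[...,2]>.042)&(P[...,2]<.06)&(np.hypot(P[...,0]-.644,P[...,1]-.011)<.04)
    m2=(P[...,2]>.031)&(P[...,2]<.041)&(np.hypot(P[...,0]-.46,P[...,1]-.007)<.035)
    for k,q in(('tube',m),('cube',m2)):
        if q.sum()>20: W=P[q][:,:2].astype(np.float32);print(n,k,q.sum(),P[q].mean(0).round(4),cv2.minEnclosingCircle(W),cv2.minAreaRect(W))
save(c,'s4.png')
```

```text
t 25.45 pos [0.4599 0.0089 0.1474] yaw 107.8 delta [ 1.000e-04 -5.000e-04  1.309e-01] turn [0.001 0.001 0.   ] w 1.002 j [ 1.16  0.34 -1.42  1.95  0.37  1.16  1.48]
top tube 179 [0.6455 0.0116 0.0473] ((0.6450952887535095, 0.01119202096015215), 0.0153186721727252) ((0.6447008848190308, 0.011821168474853039), (0.029233897104859352, 0.02869187481701374), 1.4577183723449707)
scene tube 91 [0.645  0.0119 0.0474] ((0.6447522044181824, 0.012828536331653595), 0.01593298278748989) ((0.6444647312164307, 0.012387680821120739), (0.0303919930011034, 0.029052307829260826), 64.17743682861328)
scene cube 179 [0.458  0.0069 0.0358] ((0.45943596959114075, 0.007573043927550316), 0.023780304938554764) ((0.45901721715927124, 0.007854018360376358), (0.035090163350105286, 0.03453521057963371), 17.44507598876953)
wrist cube 1593 [0.4585 0.008  0.0356] ((0.4591223895549774, 0.008048195391893387), 0.02389487251639366) ((0.4592131972312927, 0.008131612092256546), (0.03438001871109009, 0.03406144306063652), 17.725820541381836)
```

View pics/w3.png

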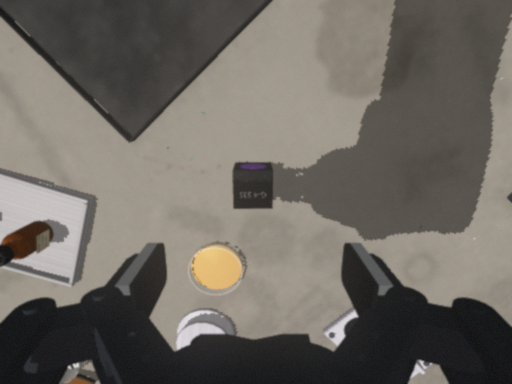

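The tube stands centred on the stand. The wrist view shows the cube (253,187) squarely between the fingers.

To row units: 0.13 m / 0.8 = 0.1625, 0.12 m / 0.8 = 0.15.

Request:
{"name": "move_arm", "arguments": {
  "plan": [
    {"delta_pos": [0, -0.0013, 0.0375], "turn": [0, 0, 0], "fingers": 0},
    {"delta_pos": [0, -0.0013, 0.0875], "turn": [0, 0, 0], "fingers": 0},
    {"delta_pos": [0, -0.0013, 0.125], "turn": [0, 0, 0], "fingers": 0},
    {"delta_pos": [0, -0.0013, 0.15], "turn": [0, 0, 0], "fingers": 0},
    {"delta_pos": [0, -0.0013, 0.1625], "turn": [0, 0, 0], "fingers": 0},
    {"delta_pos": [0, -0.0013, 0.1625], "turn": [0, 0, 0], "fingers": 0},
    {"delta_pos": [0, -0.0013, 0.1625], "turn": [0, 0, 0], "fingers": 0},
    {"delta_pos": [0, -0.0013, 0.1625], "turn": [0, 0, 0], "fingers": 0}
  ],
  "force": 40
}}

```text
clock: 26.6
position: [0.4602, 0.0072, 0.0179]
ee_rot: [-0.155, 0.988, -0.0, 0.001]
ft_force: [0.3, -0.6, -0.6]
grip_width: 1.003
grasp_force: 0.0
```

```bash
python3 -c "
from h import *; go(.4595,.0083,.0165,107.8)"
```

```text
t 26.60 pos [0.4602 0.0072 0.0179] yaw 107.8 delta [0.0003 0.0012 0.0014] turn [-0.001  0.001  0.   ] w 1.003 j [ 0.9   0.53 -1.16  2.06  0.6   0.95  1.3 ]
```

To row units: 0.001 m / 0.8 = 0.0013.

Request:
{"name": "move_arm", "arguments": {
  "plan": [
    {"delta_pos": [0, 0.0013, 0.0013], "turn": [0, 0, 0], "fingers": 0.4},
    {"delta_pos": [0, 0.0013, 0.0013], "turn": [0, 0, 0], "fingers": 0.55},
    {"delta_pos": [0, 0.0013, 0.0013], "turn": [0, 0, 0], "fingers": 1},
    {"delta_pos": [0, 0.0013, 0.0013], "turn": [0, 0, 0], "fingers": 1},
    {"delta_pos": [0, 0.0013, 0.0013], "turn": [0, 0, 0], "fingers": 1},
    {"delta_pos": [0, 0.0013, 0.0013], "turn": [0, 0, 0], "fingers": 1},
    {"delta_pos": [0, 0.0013, 0.0013], "turn": [0, 0, 0], "fingers": 1},
    {"delta_pos": [0, 0.0013, 0.0013], "turn": [0, 0, 0], "fingers": 1}
  ]
}}

```text
clock: 27.6
position: [0.4595, 0.0083, 0.0164]
ee_rot: [-0.155, 0.988, -0.0, 0.0]
ft_force: [-1.0, -0.4, 5.7]
grip_width: 0.381
grasp_force: 39.4
```

```bash
python3 -c "
from h import *; print(get_obs()['grasp_force']);go(.6009,.203,.11,62)"
```

```text
39.359673857688904
t 27.60 pos [0.4595 0.0083 0.0164] yaw 107.8 delta [-0.1942  0.142  -0.0936] turn [-0.   0.   0.8] w 0.381 j [ 0.9   0.53 -1.16  2.06  0.61  0.95  1.3 ]
```

To row units: -0.194 m / 0.8 = -0.2425, 0.142 m / 0.8 = 0.1775, 0.8 rad / 6.2832 = 0.1273.

Request:
{"name": "move_arm", "arguments": {
  "plan": [
    {"delta_pos": [0, 0, -0.0375], "turn": [0, 0, 0], "fingers": 1},
    {"delta_pos": [0, 0, -0.0875], "turn": [0, 0, 0], "fingers": 1},
    {"delta_pos": [-0.025, 0.0175, -0.125], "turn": [0, 0, 0.0159], "fingers": 1},
    {"delta_pos": [-0.0625, 0.045, -0.125], "turn": [0, 0, 0.0366], "fingers": 1},
    {"delta_pos": [-0.1, 0.0725, -0.125], "turn": [0, 0, 0.0573], "fingers": 1},
    {"delta_pos": [-0.1375, 0.1, -0.125], "turn": [0, 0, 0.0796], "fingers": 1},
    {"delta_pos": [-0.175, 0.1275, -0.125], "turn": [0, 0, 0.1003], "fingers": 1},
    {"delta_pos": [-0.2125, 0.155, -0.125], "turn": [0, 0, 0.1194], "fingers": 1},
    {"delta_pos": [-0.2425, 0.1775, -0.125], "turn": [0, 0, 0.1273], "fingers": 1},
    {"delta_pos": [-0.2425, 0.1775, -0.125], "turn": [0, 0, 0.1273], "fingers": 1},
    {"delta_pos": [-0.2425, 0.1775, -0.125], "turn": [0, 0, 0.1273], "fingers": 1},
    {"delta_pos": [-0.2425, 0.1775, -0.125], "turn": [0, 0, 0.1273], "fingers": 1}
  ]
}}

```text
clock: 29.1
position: [0.6005, 0.2017, 0.1161]
ee_rot: [0.242, 0.97, -0.0, 0.0]
ft_force: [0.1, -0.9, -0.9]
grip_width: 0.384
grasp_force: 39.9
```

Run:
```python
from h import *
go(.6009,.203,.07,62)
for n in('top','scene'):
    c=camera(n);P=pts(c);q=(np.hypot(P[...,0]-.6,P[...,1]-.2)<.09);save(c,n+'5.png')
    m=q&(P[...,2]>.005)&(P[...,2]<.011); print(n,m.sum(),cv2.minAreaRect(P[m][:,:2].astype(np.float32)) if m.sum()>50 else '')
c=wpts(camera('wrist'),get_obs()); save(c,'w5.png'); o=get_obs();P=pts(c)
m=(np.hypot(P[...,0]-.6,P[...,1]-.2)<.09)&(P[...,2]>.005)&(P[...,2]<.011); print(m.sum(), cv2.minAreaRect(P[m][:,:2].astype(np.float32)) if m.sum()>50 else '')
```

```text
t 29.10 pos [0.6005 0.2017 0.1161] yaw 61.9 delta [0.0002 0.0014 0.0461] turn [-0.001  0.    -0.001] w 0.384 j [ 0.28  0.63 -0.94  1.54  0.53  1.24  0.33]
top 6 
scene 508 ((0.604293942451477, 0.20894290506839752), (0.13886921107769012, 0.06889604777097702), 58.2254753112793)
8373 ((0.6006336212158203, 0.20379310846328735), (0.12036485970020294, 0.06387069821357727), 62.00669860839844)
```

View pics/w5.png

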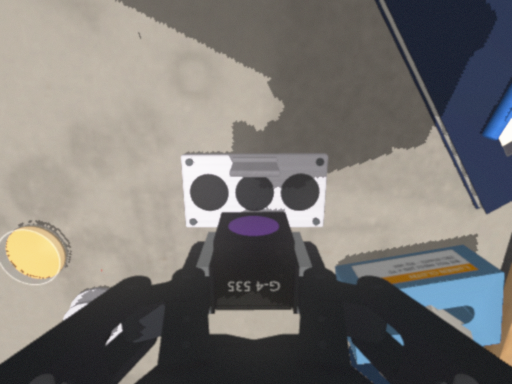

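The wrist view shows the cube held square, with its window face at (254,226). The rack's middle place is free at (255,193), between the cheeks.

To row units: 0.088 m / 0.8 = 0.11, 0.085 m / 0.8 = 0.1063.

Request:
{"name": "move_arm", "arguments": {
  "plan": [
    {"delta_pos": [0, 0.0013, 0.0188], "turn": [0, 0, 0], "fingers": 1},
    {"delta_pos": [0, 0.0013, 0.05], "turn": [0, 0, 0], "fingers": 1},
    {"delta_pos": [0, 0.0013, 0.075], "turn": [0, 0, 0], "fingers": 1},
    {"delta_pos": [0, 0.0013, 0.0938], "turn": [0, 0, 0], "fingers": 1},
    {"delta_pos": [0, 0.0013, 0.1063], "turn": [0, 0, 0], "fingers": 1},
    {"delta_pos": [0, 0.0013, 0.11], "turn": [0, 0, 0], "fingers": 1},
    {"delta_pos": [0, 0.0013, 0.11], "turn": [0, 0, 0], "fingers": 1},
    {"delta_pos": [0, 0.0013, 0.11], "turn": [0, 0, 0], "fingers": 1}
  ]
}}

```text
clock: 30.25
position: [0.6014, 0.204, 0.0289]
ee_rot: [0.242, 0.97, 0.0, 0.0]
ft_force: [0.1, 0.1, -0.2]
grip_width: 0.381
grasp_force: 39.8
```

```bash
python3 -c "
from h import *; go(.6008,.2032,.0247,62)"
```

```text
t 30.25 pos [0.6014 0.204  0.0289] yaw 62.0 delta [ 0.0002 -0.001   0.0042] turn [ 0.001  0.001 -0.   ] w 0.381 j [ 0.24  0.73 -0.88  1.6   0.61  1.11  0.28]
```

To row units: 0.004 m / 0.8 = 0.005, -0.001 m / 0.8 = -0.0013.

Request:
{"name": "move_arm", "arguments": {
  "plan": [
    {"delta_pos": [0, -0.0013, 0.0038], "turn": [0, 0, 0], "fingers": 1},
    {"delta_pos": [0, -0.0013, 0.005], "turn": [0, 0, 0], "fingers": 1},
    {"delta_pos": [0, -0.0013, 0.005], "turn": [0, 0, 0], "fingers": 1},
    {"delta_pos": [0, -0.0013, 0.005], "turn": [0, 0, 0], "fingers": 1},
    {"delta_pos": [0, -0.0013, 0.005], "turn": [0, 0, 0], "fingers": 0.4},
    {"delta_pos": [0, -0.0013, 0.005], "turn": [0, 0, 0], "fingers": 0.2},
    {"delta_pos": [0, -0.0013, 0.005], "turn": [0, 0, 0], "fingers": 0.2},
    {"delta_pos": [0, -0.0013, 0.005], "turn": [0, 0, 0], "fingers": 0.2},
    {"delta_pos": [0, -0.0013, 0.005], "turn": [0, 0, 0], "fingers": 0.2}
  ]
}}

```text
clock: 31.38
position: [0.6006, 0.203, 0.0242]
ee_rot: [0.242, 0.97, -0.0, -0.0]
ft_force: [-0.2, -0.2, 0.7]
grip_width: 0.801
grasp_force: 0.0
```

To row units: -0.13 m / 0.8 = -0.1625, -0.1 m / 0.8 = -0.125.

Request:
{"name": "move_arm", "arguments": {
  "plan": [
    {"delta_pos": [0, 0, -0.025], "turn": [0, 0, 0], "fingers": 0.2},
    {"delta_pos": [0, 0, -0.075], "turn": [0, 0, 0], "fingers": 0},
    {"delta_pos": [0, 0, -0.125], "turn": [0, 0, 0], "fingers": 0},
    {"delta_pos": [0, 0, -0.1625], "turn": [0, 0, 0], "fingers": 0},
    {"delta_pos": [0, 0, -0.1625], "turn": [0, 0, 0], "fingers": 0}
  ]
}}

```text
clock: 32.0
position: [0.6017, 0.204, 0.1583]
ee_rot: [0.242, 0.97, 0.001, 0.002]
ft_force: [-0.3, 0.2, 0.2]
grip_width: 1.0
grasp_force: 0.0
```

Run:
```python
from h import *
o=get_obs(); c=wpts(camera('wrist'),o); save(c,'w6.png'); P=pts(c)
q=(np.hypot(P[...,0]-.6,P[...,1]-.2)<.09)
m=q&(P[...,2]>.005)&(P[...,2]<.011); print('rack',cv2.minAreaRect(P[m][:,:2].astype(np.float32)))
V=P[...,:2]-[.601,.2033]; r=[np.cos(1.082),np.sin(1.082)]; cx=[r[1],-r[0]]
m=(abs(V@cx)<.0205)&(abs(V@r)<.028)&(P[...,2]>.035)&(P[...,2]<.05)
print('cube',m.sum(),np.median(P[m][:,2]),cv2.minAreaRect(P[m][:,:2].astype(np.float32)))
go(.5734,-.2425,.15,-28)
```

```text
rack ((0.6007208824157715, 0.20344886183738708), (0.12010233104228973, 0.06382991373538971), 61.901371002197266)
cube 1562 0.04369998200082621 ((0.5998287796974182, 0.20393015444278717), (0.03383677080273628, 0.03364105522632599), 62.160369873046875)
t 32.05 pos [0.6011 0.2034 0.1564] yaw 62.0 delta [-0.1848 -0.4067  0.006 ] turn [0.003 0.    1.571] w 0.996 j [ 0.29  0.6  -0.97  1.5   0.5   1.3   0.35]
```

View pics/w6.png

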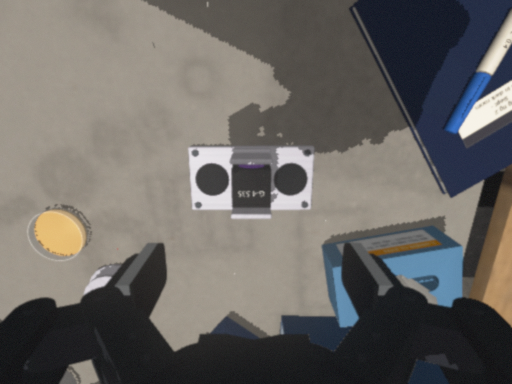

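The cube stands square at (252,186), within 1 mm of the middle. Next I'll fetch the objective.

To row units: -0.376 m / 0.8 = -0.47, -0.12 m / 0.8 = -0.15, 1.571 rad / 6.2832 = 0.25.

Request:
{"name": "move_arm", "arguments": {
  "plan": [
    {"delta_pos": [-0.0175, -0.0375, 0], "turn": [0, 0, 0.0239], "fingers": 0},
    {"delta_pos": [-0.0425, -0.0938, 0], "turn": [0, 0, 0.0477], "fingers": 0},
    {"delta_pos": [-0.0688, -0.15, 0], "turn": [0, 0, 0.0716], "fingers": 0},
    {"delta_pos": [-0.0938, -0.2063, 0], "turn": [0, 0, 0.0955], "fingers": 0},
    {"delta_pos": [-0.1188, -0.2625, 0], "turn": [0, 0, 0.1194], "fingers": 0},
    {"delta_pos": [-0.145, -0.3188, 0], "turn": [0, 0, 0.1432], "fingers": 0},
    {"delta_pos": [-0.17, -0.375, 0], "turn": [0, 0, 0.1671], "fingers": 0},
    {"delta_pos": [-0.1963, -0.4313, 0], "turn": [0, 0, 0.191], "fingers": 0},
    {"delta_pos": [-0.2138, -0.47, 0], "turn": [0, 0, 0.2149], "fingers": 0},
    {"delta_pos": [-0.2138, -0.47, 0], "turn": [0, 0, 0.2387], "fingers": 0},
    {"delta_pos": [-0.2138, -0.47, 0], "turn": [0, 0, 0.25], "fingers": 0},
    {"delta_pos": [-0.2138, -0.47, 0], "turn": [0, 0, 0.25], "fingers": 0}
  ]
}}

```text
clock: 33.55
position: [0.5746, -0.2091, 0.1538]
ee_rot: [0.857, 0.515, -0.0, -0.0]
ft_force: [-0.0, -1.7, 0.1]
grip_width: 1.0
grasp_force: 0.0
```

Run:
```python
from h import *
go(.5734,-.2425,.1,-28)
for n in('wrist','scene','top'):
    o=get_obs(); c=camera(n)
    if n=='wrist': c=wpts(c,o); save(c,'w7.png')
    P=pts(c)
    for k,(x,y) in dict(obj=(.5734,-.242),bot=(.574,-.177)).items():
        m=(np.hypot(P[...,0]-x,P[...,1]-y)<.025)&(P[...,2]>.046)&(P[...,2]<.085)
        if m.sum()>15: print(n,k,m.sum(),P[m].mean(0).round(4),cv2.minEnclosingCircle(P[m][:,:2].astype(np.float32)))
```

```text
t 33.55 pos [ 0.5746 -0.2091  0.1538] yaw -28.0 delta [-0.03    0.0147  0.0538] turn [-0.001  0.     0.   ] w 1.0 j [ 0.75  0.43 -0.61  1.58  0.26  1.21 -0.4 ]
wrist obj 427 [ 0.5752 -0.2366  0.0544] ((0.5741889476776123, -0.23913896083831787), 0.01025879941880703)
wrist bot 374 [ 0.5739 -0.1749  0.0646] ((0.5725128054618835, -0.17610207200050354), 0.008269175887107849)
scene obj 64 [ 0.5701 -0.2411  0.0539] ((0.5721865296363831, -0.24071574211120605), 0.00959174707531929)
scene bot 64 [ 0.5688 -0.1781  0.0608] ((0.5706449151039124, -0.1779201626777649), 0.008206672966480255)
top bot 60 [ 0.5716 -0.1757  0.0638] ((0.5731955170631409, -0.1773144006729126), 0.008498680777847767)
```

View pics/w7.png

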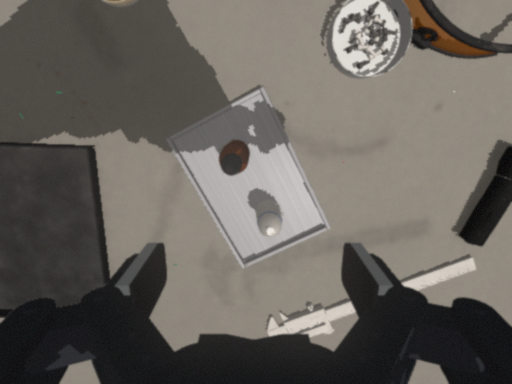

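Both stand on the tray: bottle (234,157), objective (269,223).

To row units: 0.132 m / 0.8 = 0.165, -0.02 m / 0.8 = -0.025.

Request:
{"name": "move_arm", "arguments": {
  "plan": [
    {"delta_pos": [-0.025, 0.0125, 0.0125], "turn": [0, 0, 0], "fingers": 0.35},
    {"delta_pos": [-0.0363, 0.0175, 0.0375], "turn": [0, 0, 0], "fingers": 0.35},
    {"delta_pos": [-0.0363, 0.0175, 0.0625], "turn": [0, 0, 0], "fingers": 0.35},
    {"delta_pos": [-0.0363, 0.0175, 0.0625], "turn": [0, 0, 0], "fingers": 0.35},
    {"delta_pos": [-0.0363, 0.0175, 0.1], "turn": [0, 0, 0], "fingers": 0.35},
    {"delta_pos": [-0.0363, 0.0175, 0.1375], "turn": [0, 0, 0], "fingers": 0.35},
    {"delta_pos": [-0.0363, 0.0175, 0.1625], "turn": [0, 0, 0], "fingers": 0.35},
    {"delta_pos": [-0.0363, 0.0175, 0.165], "turn": [0, 0, 0], "fingers": 0.35},
    {"delta_pos": [-0.0363, 0.0175, 0.165], "turn": [0, 0, 0], "fingers": 0.35},
    {"delta_pos": [-0.0363, 0.0175, 0.165], "turn": [0, 0, 0], "fingers": 0.35}
  ]
}}

```text
clock: 34.95
position: [0.5745, -0.2417, 0.0235]
ee_rot: [0.857, 0.515, 0.001, 0.001]
ft_force: [-0.5, -0.3, -0.2]
grip_width: 0.654
grasp_force: 0.0
```

```bash
python3 -c "
from h import *; go(.5734,-.241,.02,-28)"
```

```text
t 34.95 pos [ 0.5745 -0.2417  0.0235] yaw -28.0 delta [ 0.0001 -0.0013  0.0035] turn [ 0.002 -0.    -0.   ] w 0.654 j [ 0.75  0.6  -0.55  1.65  0.36  0.99 -0.41]
```

To row units: 0.003 m / 0.8 = 0.0038, -0.001 m / 0.8 = -0.0013.

Request:
{"name": "move_arm", "arguments": {
  "plan": [
    {"delta_pos": [0, -0.0013, 0.0038], "turn": [0, 0, 0], "fingers": 0.6},
    {"delta_pos": [0, -0.0013, 0.0038], "turn": [0, 0, 0], "fingers": 1},
    {"delta_pos": [0, -0.0013, 0.0038], "turn": [0, 0, 0], "fingers": 1},
    {"delta_pos": [0, -0.0013, 0.0038], "turn": [0, 0, 0], "fingers": 1},
    {"delta_pos": [0, -0.0013, 0.0038], "turn": [0, 0, 0], "fingers": 1},
    {"delta_pos": [0, -0.0013, 0.0038], "turn": [0, 0, 0], "fingers": 1},
    {"delta_pos": [0, -0.0013, 0.0038], "turn": [0, 0, 0], "fingers": 1}
  ],
  "force": 45
}}

```text
clock: 35.83
position: [0.5729, -0.2411, 0.0195]
ee_rot: [0.857, 0.515, -0.0, 0.0]
ft_force: [-2.4, 0.4, 4.9]
grip_width: 0.251
grasp_force: 44.6
```

```bash
python3 -c "
from h import *; go(.6173,.2357,.15,-28)"
```

```text
t 35.83 pos [ 0.5729 -0.2411  0.0195] yaw -28.0 delta [ 0.4418 -0.1848 -0.1307] turn [ 0.  0. -0.] w 0.251 j [ 0.75  0.6  -0.55  1.66  0.36  0.99 -0.41]
```

To row units: 0.4 m / 0.8 = 0.5, 0.36 m / 0.8 = 0.45.

Request:
{"name": "move_arm", "arguments": {
  "plan": [
    {"delta_pos": [0, 0, -0.0375], "turn": [0, 0, 0], "fingers": 1},
    {"delta_pos": [0, 0, -0.0875], "turn": [0, 0, 0], "fingers": 1},
    {"delta_pos": [0, 0, -0.1375], "turn": [0, 0, 0], "fingers": 1},
    {"delta_pos": [0.025, -0.01, -0.1625], "turn": [0, 0, 0], "fingers": 1},
    {"delta_pos": [0.075, -0.0313, -0.1625], "turn": [0, 0, 0], "fingers": 1},
    {"delta_pos": [0.1375, -0.0575, -0.1625], "turn": [0, 0, 0], "fingers": 1},
    {"delta_pos": [0.2, -0.0838, -0.1625], "turn": [0, 0, 0], "fingers": 1},
    {"delta_pos": [0.2625, -0.11, -0.1625], "turn": [0, 0, 0], "fingers": 1},
    {"delta_pos": [0.325, -0.1363, -0.1625], "turn": [0, 0, 0], "fingers": 1},
    {"delta_pos": [0.3875, -0.1625, -0.1625], "turn": [0, 0, 0], "fingers": 1},
    {"delta_pos": [0.45, -0.1875, -0.1625], "turn": [0, 0, 0], "fingers": 1},
    {"delta_pos": [0.5, -0.2088, -0.1625], "turn": [0, 0, 0], "fingers": 1}
  ]
}}

```text
clock: 37.33
position: [0.6119, 0.1945, 0.1483]
ee_rot: [0.857, 0.516, -0.0, -0.001]
ft_force: [0.5, -0.9, -0.9]
grip_width: 0.249
grasp_force: 44.3
```

```bash
python3 -c "
from h import *; go(.6173,.2357,.08,-28)"
```

```text
t 37.33 pos [0.6119 0.1945 0.1483] yaw -27.9 delta [ 0.0389 -0.0143  0.0683] turn [-0.002  0.     0.002] w 0.249 j [ 0.15  0.54 -0.72  1.5   0.36  1.25 -1.1 ]
```

To row units: 0.08 m / 0.8 = 0.1, 0.07 m / 0.8 = 0.0875.

Request:
{"name": "move_arm", "arguments": {
  "plan": [
    {"delta_pos": [0.0313, -0.0113, 0], "turn": [0, 0, 0], "fingers": 1},
    {"delta_pos": [0.0463, -0.0175, 0], "turn": [0, 0, 0], "fingers": 1},
    {"delta_pos": [0.0463, -0.0175, 0.025], "turn": [0, 0, 0], "fingers": 1},
    {"delta_pos": [0.0463, -0.0175, 0.0563], "turn": [0, 0, 0], "fingers": 1},
    {"delta_pos": [0.0463, -0.0175, 0.0875], "turn": [0, 0, 0], "fingers": 1},
    {"delta_pos": [0.0463, -0.0175, 0.1], "turn": [0, 0, 0], "fingers": 1},
    {"delta_pos": [0.0463, -0.0175, 0.1], "turn": [0, 0, 0], "fingers": 1},
    {"delta_pos": [0.0463, -0.0175, 0.1], "turn": [0, 0, 0], "fingers": 1}
  ]
}}

```text
clock: 38.33
position: [0.6188, 0.2297, 0.0701]
ee_rot: [0.857, 0.515, 0.001, 0.0]
ft_force: [0.3, 0.3, -0.6]
grip_width: 0.244
grasp_force: 44.3
```

```bash
python3 -c "
from h import *; go(.6173,.2357,.0245,-28)"
```

```text
t 38.33 pos [0.6188 0.2297 0.0701] yaw -28.0 delta [ 0.0046 -0.0042  0.0456] turn [ 0.001 -0.001 -0.001] w 0.244 j [ 0.07  0.65 -0.69  1.51  0.43  1.14 -1.19]
```

To row units: 0.042 m / 0.8 = 0.0525, 0.035 m / 0.8 = 0.0438.

Request:
{"name": "move_arm", "arguments": {
  "plan": [
    {"delta_pos": [0.0063, -0.005, 0], "turn": [0, 0, 0], "fingers": 1},
    {"delta_pos": [0.0063, -0.005, 0.025], "turn": [0, 0, 0], "fingers": 1},
    {"delta_pos": [0.0063, -0.005, 0.0438], "turn": [0, 0, 0], "fingers": 1},
    {"delta_pos": [0.0063, -0.005, 0.0525], "turn": [0, 0, 0], "fingers": 1},
    {"delta_pos": [0.0063, -0.005, 0.0525], "turn": [0, 0, 0], "fingers": 1},
    {"delta_pos": [0.0063, -0.005, 0.0525], "turn": [0, 0, 0], "fingers": 1},
    {"delta_pos": [0.0063, -0.005, 0.0525], "turn": [0, 0, 0], "fingers": 1}
  ]
}}

```text
clock: 39.2
position: [0.6175, 0.2362, 0.0278]
ee_rot: [0.857, 0.515, 0.0, 0.0]
ft_force: [-0.3, 1.0, -1.7]
grip_width: 0.246
grasp_force: 44.3
```

```bash
python3 -c "
from h import *; go(.6173,.2357,.0242,-28)"
```

```text
t 39.20 pos [0.6175 0.2362 0.0278] yaw -28.0 delta [-0.0006  0.      0.0036] turn [ 0.001 -0.001 -0.   ] w 0.246 j [ 0.04  0.7  -0.66  1.53  0.47  1.07 -1.22]
```

To row units: -0.125 m / 0.8 = -0.1563, 0.0035 m / 0.8 = 0.0044.

Request:
{"name": "move_arm", "arguments": {
  "plan": [
    {"delta_pos": [0, 0, 0.0038], "turn": [0, 0, 0], "fingers": 1},
    {"delta_pos": [0, 0, 0.0044], "turn": [0, 0, 0], "fingers": 1},
    {"delta_pos": [0, 0, 0.0044], "turn": [0, 0, 0], "fingers": 1},
    {"delta_pos": [0, 0, 0.0044], "turn": [0, 0, 0], "fingers": 1},
    {"delta_pos": [0, 0, 0.0044], "turn": [0, 0, 0], "fingers": 0.4},
    {"delta_pos": [0, 0, 0.0044], "turn": [0, 0, 0], "fingers": 0.2},
    {"delta_pos": [0, 0, 0.0044], "turn": [0, 0, 0], "fingers": 0.2},
    {"delta_pos": [0, 0, 0.0044], "turn": [0, 0, 0], "fingers": 0.2},
    {"delta_pos": [0, 0, -0.025], "turn": [0, 0, 0], "fingers": 0.2},
    {"delta_pos": [0, 0, -0.075], "turn": [0, 0, 0], "fingers": 0.2},
    {"delta_pos": [0, 0, -0.125], "turn": [0, 0, 0], "fingers": 0.2},
    {"delta_pos": [0, 0, -0.1563], "turn": [0, 0, 0], "fingers": 0.2}
  ]
}}

```text
clock: 40.7
position: [0.6178, 0.2368, 0.1565]
ee_rot: [0.857, 0.515, 0.002, 0.0]
ft_force: [0.5, -0.1, -0.5]
grip_width: 0.799
grasp_force: 0.0
```

```bash
python3 -c "
from h import *; go(.5732,-.1767,.15,-28)"
```

```text
t 40.70 pos [0.6178 0.2368 0.1565] yaw -28.0 delta [-0.3861  0.1547  0.0058] turn [ 0.002 -0.003  0.   ] w 0.799 j [ 0.07  0.57 -0.72  1.43  0.38  1.28 -1.17]
```

To row units: -0.386 m / 0.8 = -0.4825, -0.37 m / 0.8 = -0.4625.

Request:
{"name": "move_arm", "arguments": {
  "plan": [
    {"delta_pos": [-0.0375, 0.015, 0], "turn": [0, 0, 0], "fingers": 0.35},
    {"delta_pos": [-0.1, 0.04, 0], "turn": [0, 0, 0], "fingers": 0.35},
    {"delta_pos": [-0.1625, 0.065, 0], "turn": [0, 0, 0], "fingers": 0.35},
    {"delta_pos": [-0.225, 0.09, 0], "turn": [0, 0, 0], "fingers": 0.35},
    {"delta_pos": [-0.2875, 0.115, 0], "turn": [0, 0, 0], "fingers": 0.35},
    {"delta_pos": [-0.35, 0.14, 0], "turn": [0, 0, 0], "fingers": 0.35},
    {"delta_pos": [-0.4125, 0.165, 0], "turn": [0, 0, 0], "fingers": 0.35},
    {"delta_pos": [-0.4625, 0.185, 0], "turn": [0, 0, 0], "fingers": 0.35},
    {"delta_pos": [-0.4825, 0.1938, 0], "turn": [0, 0, 0], "fingers": 0.35},
    {"delta_pos": [-0.4825, 0.1938, 0.0125], "turn": [0, 0, 0], "fingers": 0.35},
    {"delta_pos": [-0.4825, 0.1938, 0.025], "turn": [0, 0, 0], "fingers": 0.35},
    {"delta_pos": [-0.4825, 0.1938, 0.025], "turn": [0, 0, 0], "fingers": 0.35}
  ]
}}

```text
clock: 42.2
position: [0.5724, -0.1753, 0.1311]
ee_rot: [0.857, 0.516, -0.0, -0.001]
ft_force: [-0.4, 1.2, -0.7]
grip_width: 0.652
grasp_force: 0.0
```

```bash
python3 -c "
from h import *; go(.5732,-.1767,.0205,-28)"
```

```text
t 42.20 pos [ 0.5724 -0.1753  0.1311] yaw -27.9 delta [-0.0008  0.0016  0.1106] turn [-0.002 -0.     0.003] w 0.652 j [ 0.73  0.44 -0.63  1.64  0.27  1.16 -0.46]
```

To row units: 0.109 m / 0.8 = 0.1363, -0.001 m / 0.8 = -0.0013.

Request:
{"name": "move_arm", "arguments": {
  "plan": [
    {"delta_pos": [-0.0013, 0.0013, 0.0375], "turn": [0, 0, 0], "fingers": 0.35},
    {"delta_pos": [-0.0013, 0.0013, 0.075], "turn": [0, 0, 0], "fingers": 0.35},
    {"delta_pos": [-0.0013, 0.0013, 0.1125], "turn": [0, 0, 0], "fingers": 0.35},
    {"delta_pos": [-0.0013, 0.0013, 0.1338], "turn": [0, 0, 0], "fingers": 0.35},
    {"delta_pos": [-0.0013, 0.0013, 0.1363], "turn": [0, 0, 0], "fingers": 0.35},
    {"delta_pos": [-0.0013, 0.0013, 0.1363], "turn": [0, 0, 0], "fingers": 0.35},
    {"delta_pos": [-0.0013, 0.0013, 0.1363], "turn": [0, 0, 0], "fingers": 0.35},
    {"delta_pos": [-0.0013, 0.0013, 0.1363], "turn": [0, 0, 0], "fingers": 0.35}
  ],
  "force": 30
}}

```text
clock: 43.2
position: [0.5735, -0.179, 0.0241]
ee_rot: [0.857, 0.515, 0.0, 0.001]
ft_force: [0.1, -0.8, -0.6]
grip_width: 0.652
grasp_force: 0.0
```

```bash
python3 -c "
from h import *; go(.5732,-.1767,.0205,-28)"
```

```text
t 43.20 pos [ 0.5735 -0.179   0.0241] yaw -28.0 delta [ 0.0019 -0.0014  0.0036] turn [ 0.001 -0.    -0.   ] w 0.652 j [ 0.69  0.56 -0.58  1.71  0.36  0.98 -0.52]
```

To row units: 0.003 m / 0.8 = 0.0038, -0.001 m / 0.8 = -0.0013.

Request:
{"name": "move_arm", "arguments": {
  "plan": [
    {"delta_pos": [0.0025, -0.0013, 0.0038], "turn": [0, 0, 0], "fingers": 0.35},
    {"delta_pos": [0.0025, -0.0013, 0.0038], "turn": [0, 0, 0], "fingers": 0.6},
    {"delta_pos": [0.0025, -0.0013, 0.0038], "turn": [0, 0, 0], "fingers": 1},
    {"delta_pos": [0.0025, -0.0013, 0.0038], "turn": [0, 0, 0], "fingers": 1},
    {"delta_pos": [0.0025, -0.0013, 0.0038], "turn": [0, 0, 0], "fingers": 1},
    {"delta_pos": [0.0025, -0.0013, 0.0038], "turn": [0, 0, 0], "fingers": 1},
    {"delta_pos": [0.0025, -0.0013, 0.0038], "turn": [0, 0, 0], "fingers": 1},
    {"delta_pos": [0.0025, -0.0013, 0.0038], "turn": [0, 0, 0], "fingers": 1}
  ]
}}

```text
clock: 44.2
position: [0.5732, -0.1766, 0.0203]
ee_rot: [0.857, 0.515, 0.0, 0.0]
ft_force: [0.6, -0.1, 0.5]
grip_width: 0.283
grasp_force: 29.7
```

```bash
python3 -c "
from h import *; go(.5825,.169,.11,-28)"
```

```text
t 44.20 pos [ 0.5732 -0.1766  0.0203] yaw -28.0 delta [ 0.3095 -0.1541 -0.0897] turn [ 0.  0. -0.] w 0.283 j [ 0.68  0.57 -0.58  1.71  0.37  0.97 -0.53]
```

To row units: 0.309 m / 0.8 = 0.3863, 0.11 m / 0.8 = 0.1375.

Request:
{"name": "move_arm", "arguments": {
  "plan": [
    {"delta_pos": [0, 0, -0.025], "turn": [0, 0, 0], "fingers": 1},
    {"delta_pos": [0, 0, -0.0625], "turn": [0, 0, 0], "fingers": 1},
    {"delta_pos": [0, 0, -0.1], "turn": [0, 0, 0], "fingers": 1},
    {"delta_pos": [0.0375, -0.0188, -0.125], "turn": [0, 0, 0], "fingers": 1},
    {"delta_pos": [0.0875, -0.0438, -0.125], "turn": [0, 0, 0], "fingers": 1},
    {"delta_pos": [0.1375, -0.0688, -0.125], "turn": [0, 0, 0], "fingers": 1},
    {"delta_pos": [0.1875, -0.0938, -0.125], "turn": [0, 0, 0], "fingers": 1},
    {"delta_pos": [0.2375, -0.1188, -0.125], "turn": [0, 0, 0], "fingers": 1},
    {"delta_pos": [0.2875, -0.1438, -0.125], "turn": [0, 0, 0], "fingers": 1},
    {"delta_pos": [0.3375, -0.1675, -0.125], "turn": [0, 0, 0], "fingers": 1},
    {"delta_pos": [0.375, -0.1863, -0.125], "turn": [0, 0, 0], "fingers": 1},
    {"delta_pos": [0.3863, -0.1925, -0.125], "turn": [0, 0, 0], "fingers": 1}
  ]
}}

```text
clock: 45.7
position: [0.5821, 0.1713, 0.1217]
ee_rot: [0.856, 0.516, 0.001, -0.0]
ft_force: [-1.3, -0.3, -0.0]
grip_width: 0.281
grasp_force: 29.7
```

```bash
python3 -c "
from h import *; go(.5823,.1692,.04,-28)"
```

```text
t 45.70 pos [0.5821 0.1713 0.1217] yaw -27.8 delta [-0.0019  0.0011  0.0817] turn [ 0.001 -0.002  0.003] w 0.281 j [ 0.21  0.49 -0.73  1.62  0.35  1.16 -1.09]
```

To row units: 0.082 m / 0.8 = 0.1025, 0.07 m / 0.8 = 0.0875.

Request:
{"name": "move_arm", "arguments": {
  "plan": [
    {"delta_pos": [0, 0, 0.0313], "turn": [0, 0, 0], "fingers": 1},
    {"delta_pos": [0, 0, 0.0625], "turn": [0, 0, 0], "fingers": 1},
    {"delta_pos": [0, 0, 0.0875], "turn": [0, 0, 0], "fingers": 1},
    {"delta_pos": [0, 0, 0.1025], "turn": [0, 0, 0], "fingers": 1},
    {"delta_pos": [0, 0, 0.1025], "turn": [0, 0, 0], "fingers": 1},
    {"delta_pos": [0, 0, 0.1025], "turn": [0, 0, 0], "fingers": 1},
    {"delta_pos": [0, 0, 0.1025], "turn": [0, 0, 0], "fingers": 1}
  ]
}}

```text
clock: 46.58
position: [0.5828, 0.1687, 0.0391]
ee_rot: [0.857, 0.515, 0.001, 0.0]
ft_force: [-0.5, -0.0, 0.4]
grip_width: 0.278
grasp_force: 29.7
```

```bash
python3 -c "
from h import *; go(.5823,.1692,.0247,-28)"
```

```text
t 46.58 pos [0.5828 0.1687 0.0391] yaw -28.0 delta [ 0.0002 -0.0007  0.0144] turn [ 0.001 -0.001 -0.   ] w 0.278 j [ 0.18  0.58 -0.69  1.68  0.42  1.03 -1.14]
```

Request:
{"name": "move_arm", "arguments": {
  "plan": [
    {"delta_pos": [0, 0, 0.01], "turn": [0, 0, 0], "fingers": 1},
    {"delta_pos": [0, 0, 0.0181], "turn": [0, 0, 0], "fingers": 1},
    {"delta_pos": [0, 0, 0.0181], "turn": [0, 0, 0], "fingers": 1},
    {"delta_pos": [0, 0, 0.0181], "turn": [0, 0, 0], "fingers": 1},
    {"delta_pos": [0, 0, 0.0181], "turn": [0, 0, 0], "fingers": 1},
    {"delta_pos": [0, 0, 0.0181], "turn": [0, 0, 0], "fingers": 0.5},
    {"delta_pos": [0, 0, 0.0181], "turn": [0, 0, 0], "fingers": 0.3},
    {"delta_pos": [0, 0, 0.0181], "turn": [0, 0, 0], "fingers": 0.3},
    {"delta_pos": [0, 0, 0.0181], "turn": [0, 0, 0], "fingers": 0.3}
  ]
}}

```text
clock: 47.7
position: [0.5823, 0.1685, 0.0236]
ee_rot: [0.857, 0.515, -0.0, 0.0]
ft_force: [0.2, 0.8, 0.3]
grip_width: 0.699
grasp_force: 0.0
```

Request:
{"name": "move_arm", "arguments": {
  "plan": [
    {"delta_pos": [0, 0, -0.025], "turn": [0, 0, 0], "fingers": 0.3},
    {"delta_pos": [0, 0, -0.075], "turn": [0, 0, 0], "fingers": 0.3},
    {"delta_pos": [0, 0, -0.125], "turn": [0, 0, 0], "fingers": 0.3},
    {"delta_pos": [0, 0, -0.1875], "turn": [0, 0, 0], "fingers": 0.3},
    {"delta_pos": [-0.0625, 0, -0.2375], "turn": [0, 0, 0], "fingers": 0.3},
    {"delta_pos": [-0.125, 0, -0.2375], "turn": [0, 0, 0], "fingers": 0.3},
    {"delta_pos": [-0.15, 0, -0.2375], "turn": [0, 0, 0], "fingers": 0.3},
    {"delta_pos": [-0.15, 0, -0.2375], "turn": [0, 0, 0], "fingers": 0.3},
    {"delta_pos": [-0.15, 0, -0.2375], "turn": [0, 0, 0], "fingers": 0.3},
    {"delta_pos": [-0.15, 0, -0.2375], "turn": [0, 0, 0], "fingers": 0.3}
  ]
}}

```text
clock: 48.95
position: [0.5262, 0.0639, 0.214]
ee_rot: [0.857, 0.516, 0.0, -0.0]
ft_force: [0.3, -0.1, 0.1]
grip_width: 0.704
grasp_force: 0.0
```

Run:
```python
from h import *
go(.5,.1,.2,-28)
o=get_obs(); w=wpts(camera('wrist'),o); save(w,'w9.png'); s=camera('scene'); save(s,'s9.png')
for n,c in (('wrist',w),('scene',s)):
  P=pts(c)
  for k,(x,y,lo,hi) in dict(bot=(.583,.169,.05,.085),obj=(.618,.2355,.05,.07),cube=(.6,.2035,.039,.046),tube=(.645,.012,.042,.06)).items():
    m=(np.hypot(P[...,0]-x,P[...,1]-y)<.024)&(P[...,2]>lo)&(P[...,2]<hi)
    if m.sum()>15: print(n,k,m.sum(),P[m].mean(0).round(4),np.round(cv2.minEnclosingCircle(P[m][:,:2].astype(np.float32))[0],4),cv2.minAreaRect(P[m][:,:2].astype(np.float32))[2])
```

```text
t 48.95 pos [0.5262 0.0639 0.214 ] yaw -27.9 delta [ 0.0196 -0.04    0.014 ] turn [-0.    -0.001  0.002] w 0.704 j [ 0.48  0.22 -0.77  1.72  0.16  1.27 -0.82]
wrist bot 317 [0.581  0.1677 0.0687] [0.5814 0.1687] 83.13752746582031
wrist cube 1013 [0.5967 0.198  0.0437] [0.5999 0.2034] 62.21967315673828
wrist tube 787 [0.6452 0.0133 0.0468] [0.6449 0.0133] 28.37725830078125
scene bot 48 [0.5792 0.1654 0.0652] [0.5811 0.1673] 54.21121597290039
scene obj 40 [0.6151 0.2334 0.0577] [0.6176 0.2353] 31.398466110229492
scene cube 77 [0.5962 0.2064 0.044 ] [0.5999 0.2031] 64.71662139892578
scene tube 94 [0.6448 0.0119 0.0473] [0.6458 0.0116] 45.67032241821289
```

View pics/w9.png

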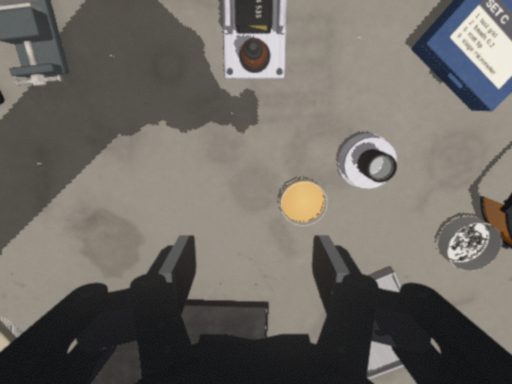

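The bottle stands at its place (254,54), the cube is behind it (255,12), the tube is on the stand (376,164), and the dish and tin are untouched. The measured positions all agree, so I'm handing in.

```bash
python3 -c "
from workcell import hand_in; print(hand_in())"
```

```text
the job is handed in; nothing more can be done
None
```

The job was handed in at about 49 s: by the last camera measurements the tube is on the stand, the cube is square in the rack's middle place, and the oil bottle and objective are back upright on their spots, all within about 2 mm; the judge's verdict was not shown.

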